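Check a bearing ball in raking light

TASK

Switch the raking lamp on at its isolator by turning the red handle a quarter turn clockwise to its on detent, then lift the white dish with the loose steel ball by its handle and show it level over the ring on the mat, about 10 cm up: first with the dish's handle in line with the lamp's beam for one second, then turned in the air through a quarter turn so that the handle lies square across the beam. Keep the ball lying in the middle of the dish the whole time, do not touch the ball, do not knock the dish against the lamp, and leave the other things on the bench alone. Finish still holding the dish there, level and still.

Things in the scene. Friction and masses are not known exactly. Their poses are not given: they have to be found in the camera images.
- isolator: Grey isolator enclosure, 102 x 112 x 65 mm, fixed flat on the bench, with a yellow plate 82 x 82 x 3 mm on top and the red rotary handle in its middle. Origin: centre of its underside; z up. The off mark (red dot) lies on its +y side, the on mark (green dot) on its +x side.
- isolator_handle (a joint): Red bar handle, 60 long, 14 wide, 34 mm tall, on a vertical axis; white line on its pointer end. 0 = off: bar along the isolator's y, pointer to +y. Grows clockwise from above to 1.571 = on: bar along the isolator's x, pointer to +x. Sprung detents and stops at both ends: about 0.15 N m takes it past half-way, then it is drawn on to the next detent and stays.
- isolator_grip (a point): Point on the rotary handle's axis, half-way across the red bar, 93 mm above the bench and 11 mm below the bar's top: where the fingers grip the bar across its 14 mm width.
- station: Fixed inspection place: black mat 200 x 200 x 3 mm with a low LED bar lamp on two posts. Origin: centre of the mat's underside. Its +x axis points from the mat's centre to the lamp, so the beam runs along the x axis and y lies across the beam. The lamp is 262 mm wide, its stand 200 to 290 mm from the origin, its top 130 mm above the bench.
- mat_ring (a point): Centre of the white ring (154 mm outer diameter) on the mat, on the mat's top 3 mm above the bench.
- dish: Loose white dished plate, about 0.12 kg, rim 139 mm across, 28 mm high, foot 72 mm across. Origin: centre of the foot's underside; z up. Black bar handle along its -x axis, 63 to 145 mm from the centre, 14 mm wide, 19 to 37 mm above the foot. Inside, a flat middle 20 mm across, 10 mm above the foot; then the floor rises at 6, 14 and 40 degrees to the rim.
- dish_grip (a point): Middle of the gripping length of the dish's handle, 103 mm from the dish's centre along its -x axis, 28 mm above the foot (9 mm below the handle's top): where the fingers grip it across its 14 mm width.
- dish_middle (a point): The point on the dish's axis, 22.5 mm above the foot, where the ball's centre is when it lies in the middle.
- ball: Origin at the centre of the loose polished steel ball, 25 mm diameter, 0.064 kg, that lies in the dish.
- carton: Bystander: open cardboard carton 150 x 120 x 70 mm with six cells, flaps spread, holding three more steel balls. Origin: centre of its underside.
- tape_roll: Bystander: brown roll of packing tape lying flat, 104 mm diameter, 48 mm high. Origin: centre of its underside.
- cleaner: Bystander: blue bottle, 56 mm diameter, 150 mm high. Origin: centre of its underside.
Not all that is in view belongs to the job. Of the things that look like the dish, the smaller one is meant. Several things look just like the isolator: the one meant starts nearest to the robot's base.

How it is judged:
By the outcome, as a careful person would: the job done as asked, in the order asked, and still so for the second after the job is handed in, while the arm keeps its last pose, push and grip.
It also fails if it takes over 72 s, if anything falls off the work surface, if the arm or the gripper's body presses on something with over 40 N, if the wrist force passes 120 N, or if a joint passes its speed limit or range.

ROBOT

A 6-joint arm with a two-finger parallel gripper is mounted at the origin on the work surface. World frame = base frame: x ahead of the robot, y to its left, z up, the work surface at z = 0. Lengths are in m, angles in rad, forces in N, time in s.
With the tool pointing down it reaches from about 0.375 to 0.9 m from the base axis. Payload 3.1 kg.
Tool frame: the origin (TCP) lies midway between the tips of the shut fingers; the grasp point (between the pads) lies 19 mm behind it (pinch_z is the distance from the TCP to the grasp point, in m); z points along the fingers, y is the direction in which the jaws open and shut (so a half turn about z gives the same grasp; the last joint's range is limited). The gripper opens to 85 mm and grips with 20 to 120 N. Pads are 22 mm wide; open, the fingers measure 114 mm over their backs; the gripper's body (76 mm by 85 mm) begins 54 mm behind the grasp point. The pads swing forward as they close: fully open they stand 13 mm farther back than shut.
Start: joints at [-1.492, 0.527, 1.433, -0, 1.181, -0.178], TCP at [0.159, -0.604, 0.231] pointing down, gripper open.
Joint ranges: [-3.08, 3.08], [-0.75, 2.2], [0.22, 2.44], [-1.43, 4.57], [0, 2.65], [-2.85, 2.85]. Speed limits (rad/s): [2.79, 2.79, 3.14, 3.14, 3.14, 3.14].

INTERFACE

Orientations are given as a 3x3 rotation matrix whose columns are the frame's x, y, z axes.
In Python, from bench import read_state, snapshot, camera_model, hand_in, pinch_z gives the robot as it stands.
- The arm moves only by the tool carry_out, never from a script. Its argument "moves" is a list of rows, each a list of 4 numbers: the shift along the tool's x, y, z in cm, then the turn about the tool's z in degrees. In form: [[tx, ty, tz, yaw], ...]. A call has exactly 5 rows; each row is the pose to reach, as a shift and turn from the pose measured when the call began, along the tool's axes at that moment; what a row does not reach only later rows make up. A row lasts 1/10 s, in which the tool goes at most 50 mm and 8.59 degrees, less where a joint would pass 70% of its speed; a pose out of reach is approached as far as the arm can. A call with a gripper value outside its range is refused whole. "fingers" is the closure, from -1 (fully open) to 1 (shut), set as the call begins (left out, the last holds). The fingers move at their own pace and stop on an object; "grip_force" is the grip in N (left out, the last holds). Time passes only in rows, so rows that repeat a pose let the fingers close, or fill a call up. It gives the time, the measured TCP pose, the force and the opening at its end, in the units of the state.
- read_state(): the state, without advancing time (a new reading comes with each control period).
- snapshot(name): name is "scene" or "side" or "wrist"; returns the picture (420x560x3 uint8, red, green, blue); there is no depth.
- camera_model(name): a dict with "intrinsics" (3x3 intrinsics, pixels), "rvec" (rotation vector, rad) and "tvec" (3), from world to camera coordinates, as OpenCV has them. Camera axes: x right, y down, z forward; pixel columns grow to the right and rows downward; lengths in m; the calibration is good to about 2 mm. A picture is of the moment at which its call begins: read the wrist's pose just before it. camera_model takes no time and is no camera call; for the wrist camera it gives the pose at the moment of the call.
- hand_in(): hands the job in, once; it reports no verdict.
The state is a dict: "clock": time; "joint_positions": joint angles; "joint_vel": joint speeds; "effort": joint torques, N m; "tool_pos": TCP position; "tcp_rot": TCP orientation; "force": force on the tool from outside, world axes, zero at the start; "wrist_torque": the same for the moment, N m; "grip_width": opening from 0.0 (shut) to 1.0 (fully open).
Only numpy, scipy, OpenCV 4.12 (cv2) and the standard library are available. Lean on these libraries where they do the work, as an engineer would, in place of code of your own. Each camera call takes 0.05 s, during which the arm holds its last target.

## Working session

There is one attempt and no reset: what is moved stays moved. The work goes in short steps, Python scripts to look and compute and a tool call to move; the robot and the scene stay as the last step left them, time stands still between calls to the robot, and variables do not carry over. Pictures are saved under pics/ and viewed, and the job is handed in when it is done.

Besides the shell and the picture viewer there is one more tool, called after "Emit:" as name([rows], argument=value, ...), one row to a line, values as JSON. carry_out: Moves the arm, as the interface text tells. Its arguments: {"type":"object","properties":{"moves":{"type":"array","items":{"type":"array","items":{"type":"number"}}},"fingers":{"type":"number"},"grip_force":{"type":"number"}},"required":["moves"]}

```bash
ls; mkdir -p pics
python3 - <<'E'
from bench import *
import cv2
s=read_state(); print(s); print(pinch_z)
for n in ("scene","side","wrist"):
    m=camera_model(n); print(n,m)
    cv2.imwrite(f"pics/{n}0.png",snapshot(n)[:,:,::-1])
E
```

```text
pics
{'clock': 0.0, 'joint_positions': array([-1.49153228e+00,  5.28460515e-01,  1.43391939e+00,  1.28200617e-05,
        1.18137932e+00, -1.78545571e-01]), 'joint_vel': array([ 4.90769062e-04,  6.22736078e-04, -2.40405802e-05,  8.64951123e-04,
       -7.90013029e-04,  2.01320814e-03]), 'effort': array([ 1.58025396e-03, -4.42344761e+01, -1.78025955e+01, -1.96500664e-04,
        8.30183417e-03,  1.40257006e-07]), 'tool_pos': array([ 0.15929858, -0.60361521,  0.23033165]), 'tcp_rot': array([[ 9.66952039e-01,  2.54958288e-01, -1.59728647e-04],
       [ 2.54958030e-01, -9.66949706e-01,  2.16071032e-03],
       [ 3.96441437e-04, -2.13002735e-03, -9.99997653e-01]]), 'force': array([0.29942707, 0.10132618, 0.58101603]), 'wrist_torque': array([ 0.04542283, -0.02310982,  0.01796119]), 'grip_width': 0.9971414181998725}
0.0187
scene {'intrinsics': array([[387.86062018,   0.        , 279.77241854],
       [  0.        , 387.86062018, 211.7510908 ],
       [  0.        ,   0.        ,   1.        ]]), 'rvec': array([ 1.44784062,  2.26230911, -0.73891796]), 'tvec': array([ 0.20759327, -0.27038683,  1.41728765])}
side {'intrinsics': array([[395.63972279,   0.        , 284.05836659],
       [  0.        , 395.63972279, 208.017139  ],
       [  0.        ,   0.        ,   1.        ]]), 'rvec': array([ 0.9574404 , -2.54636999,  0.93472045]), 'tvec': array([0.35236941, 0.27988566, 1.06546514])}
wrist {'intrinsics': array([[343.57827822,   0.        , 274.18941552],
       [  0.        , 343.57827822, 207.86638301],
       [  0.        ,   0.        ,   1.        ]]), 'rvec': array([-2.29719348,  1.7684045 ,  0.26519074]), 'tvec': array([-0.62313854, -0.03836136,  0.37928011])}
```

View pics/scene0.png

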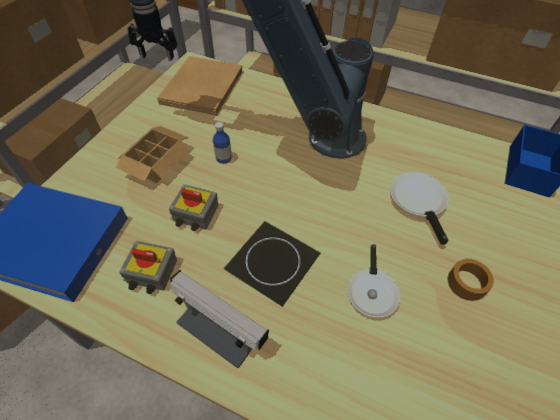

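View pics/side0.png

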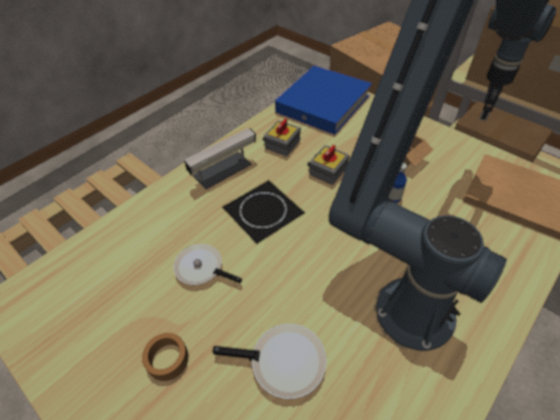

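View pics/wrist0.png

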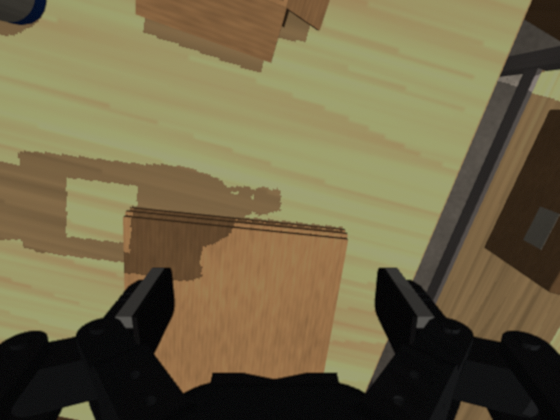

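```bash
cat > h.py <<'E'
import numpy as np, cv2
from bench import *
def model(n):
    m=camera_model(n); R=cv2.Rodrigues(np.array(m['rvec']))[0]
    return np.array(m['intrinsics']),R,np.array(m['tvec'])
def ray(M,uv):
    K,R,t=M; d=R.T@np.linalg.inv(K)@np.array([uv[0],uv[1],1.]); return -R.T@t,d/np.linalg.norm(d)
def onz(M,uv,z):
    o,d=ray(M,uv); return o+d*(z-o[2])/d[2]
def tri(obs):
    A=np.zeros((3,3));b=np.zeros(3);L=[]
    for M,uv in obs:
        o,d=ray(M,uv);P=np.eye(3)-np.outer(d,d);A+=P;b+=P@o;L.append((o,P))
    x=np.linalg.solve(A,b); return x,[float(np.linalg.norm(P@(x-o))) for o,P in L]
def proj(M,X):
    K,R,t=M; p=K@(R@np.asarray(X,float)+t); return p[:2]/p[2]
def crop(img,x0,y0,x1,y1,f,name):
    cv2.imwrite(name,cv2.resize(img[y0:y1,x0:x1],None,fx=f,fy=f,interpolation=cv2.INTER_CUBIC))
E
python3 - <<'E'
from h import *
a=cv2.imread('pics/scene0.png');b=cv2.imread('pics/side0.png')
A=cv2.resize(a[175:305,110:230],None,fx=4,fy=4,interpolation=cv2.INTER_CUBIC)
B=cv2.resize(b[100:200,240:360],None,fx=4,fy=4,interpolation=cv2.INTER_CUBIC)
B=cv2.copyMakeBorder(B,0,A.shape[0]-B.shape[0],0,0,cv2.BORDER_CONSTANT)
cv2.imwrite('pics/iso_crop.png',cv2.resize(np.hstack([A,B]),None,fx=.83,fy=.83))
A=cv2.resize(a[160:320,340:460],None,fx=3.3,fy=3.3,interpolation=cv2.INTER_CUBIC)
B=cv2.resize(b[230:400,165:335],None,fx=2.4,fy=2.4,interpolation=cv2.INTER_CUBIC)
h=max(A.shape[0],B.shape[0]);
A=cv2.copyMakeBorder(A,0,h-A.shape[0],0,0,cv2.BORDER_CONSTANT);B=cv2.copyMakeBorder(B,0,h-B.shape[0],0,0,cv2.BORDER_CONSTANT)
cv2.imwrite('pics/dish_crop.png',cv2.resize(np.hstack([A,B]),None,fx=.95,fy=.95))
for n,i in(('scene',a),('side',b)):
    M=model(n); hsv=cv2.cvtColor(i,cv2.COLOR_BGR2HSV)
    for nm,mask in (('red',((hsv[...,0]<8)|(hsv[...,0]>172))&(hsv[...,1]>170)&(hsv[...,2]>90)),('yel',(abs(hsv[...,0].astype(int)-26)<6)&(hsv[...,1]>180)),('wht',(hsv[...,1]<50)&(hsv[...,2]>130))):
        c,l,st,ce=cv2.connectedComponentsWithStats(mask.astype(np.uint8))
        for k in range(1,c):
            if st[k,4]>25: print(n,nm,st[k],ce[k].round(1),onz(M,ce[k],.07 if nm!='wht' else .02).round(3))
E
```

```text
scene red [181 189  20  17 180] [190.4 197.6] [ 0.508 -0.289  0.07 ]
scene red [132 249  24   9 107] [142.3 253.1] [ 0.725 -0.302  0.07 ]
scene red [136 258  18  10 108] [143.9 262.6] [ 0.746 -0.281  0.07 ]
scene yel [175 188  35  26 273] [193.3 202.3] [ 0.52  -0.272  0.07 ]
scene yel [126 245  40  31 426] [147.  260.8] [ 0.739 -0.277  0.07 ]
scene wht [182   9  15   6  58] [187.4  11.4] [-0.522 -0.967  0.02 ]
scene wht [225  13  26   7  26] [237.5  15.8] [-0.593 -0.726  0.02 ]
scene wht [162  17   9  12  78] [165.9  22.8] [-0.383 -0.999  0.02 ]
scene wht [236  31   9   6  32] [241.   33.9] [-0.451 -0.631  0.02 ]
scene wht [214  35  32  29 689] [229.1  48.8] [-0.317 -0.62   0.02 ]
scene wht [255  36  11  15  97] [259.   43.6] [-0.414 -0.52   0.02 ]
scene wht [192  39  12  17  75] [198.4  48.8] [-0.258 -0.742  0.02 ]
scene wht [449  69  27   7  27] [462.   71.9] [-0.593  0.351  0.02 ]
scene wht [ 388   73  151   52 1446] [464.5  99.2] [-0.406  0.389  0.02 ]
scene wht [477  76  83  21  83] [518.   85.9] [-0.593  0.576  0.02 ]
scene wht [69 97 10  5 29] [72.9 98.6] [ 0.252 -0.991  0.02 
[... 953 characters left out ...]
6] [1.297 0.004 0.02 ]
side wht [148 126  14  11  51] [154.9 130.8] [ 1.156 -0.002  0.02 ]
side wht [184 129  70  37 637] [217.4 147.3] [ 0.893 -0.096  0.02 ]
side wht [543 145  17  11  82] [551.2 150. ] [-0.054 -0.88   0.02 ]
side wht [ 96 209  10   7  42] [101.  211.8] [0.945 0.369 0.02 ]
side wht [ 173  244   49   41 1453] [196.5 263.7] [0.552 0.293 0.02 ]
side wht [ 252  323   75   76 4389] [289.4 360.9] [0.164 0.326 0.02 ]
side wht [509 348  22  50 439] [521.5 369.4] [-0.266 -0.023  0.02 ]
side wht [  0 359   8  12  41] [  2.3 365.3] [0.688 0.8   0.02 ]
side wht [527 379   9   8  27] [530.5 382.8] [-0.293 -0.006  0.02 ]
side wht [510 381   8  17  58] [513.1 389.2] [-0.268  0.034  0.02 ]
```

View pics/iso_crop.png

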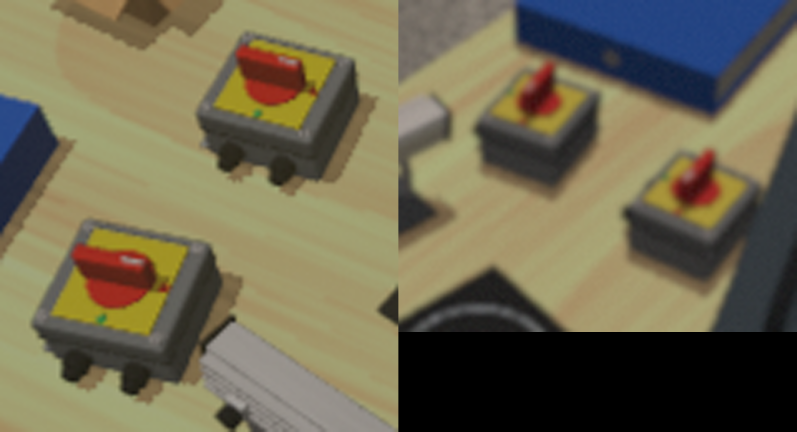

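View pics/dish_crop.png

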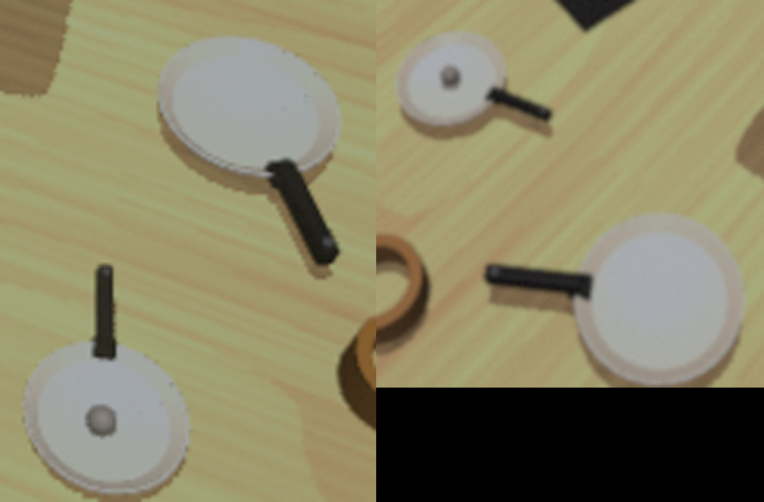

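Run:
```python
from h import *
s=read_state(); R=s['tcp_rot'];p=s['tool_pos']
K,Rc,t=model('wrist'); c=-Rc.T@t
print('cam in tool',R.T@(c-p),'\naxes cam in tool (cols x,y,z)\n',(R.T@Rc.T).round(3))
a=cv2.imread('pics/scene0.png');b=cv2.imread('pics/side0.png')
for n,i,roi in(('scene',a,(200,200,330,310)),('side',b,(210,170,310,250))):
    M=model(n); x0,y0,x1,y1=roi
    g=i.max(2); m=np.zeros_like(g); m[y0:y1,x0:x1]=(g[y0:y1,x0:x1]<60)
    cs=cv2.findContours(m,cv2.RETR_EXTERNAL,cv2.CHAIN_APPROX_NONE)[0]; cc=max(cs,key=cv2.contourArea)
    ap=cv2.approxPolyDP(cc,5,True)[:,0]; print(n,ap.tolist())
    P=np.array([onz(M,q,.003) for q in ap]); print(P.round(3).tolist(),P.mean(0).round(4))
    hsv=cv2.cvtColor(i,cv2.COLOR_BGR2HSV)
    r=np.zeros_like(g); r[y0+6:y1-6,x0+6:x1-6]=((g>90)&(hsv[...,1]<110))[y0+6:y1-6,x0+6:x1-6]
    hull=np.zeros_like(g); cv2.fillPoly(hull,[cv2.convexHull(cc)],1); hull=cv2.erode(hull,np.ones((5,5)))
    pts=np.argwhere(r&hull)[:,::-1].astype(np.float32); e=cv2.fitEllipse(pts.astype(np.float32)); print('ring',len(pts),e,onz(M,e[0],.003).round(4))
Ms,Mt=model('scene'),model('side')
# ball
for n,i,roi in(('scene',a,(360,285,385,303)),('side',b,(188,254,208,274))):
    x0,y0,x1,y1=roi
    hsv=cv2.cvtColor(i,cv2.COLOR_BGR2HSV); print(n); 
    sub=i[y0:y1,x0:x1].max(2); m=(sub<150).astype(np.uint8); c,l,st,ce=cv2.connectedComponentsWithStats(m)
    for k in range(1,c):
        if st[k,4]>8: print(st[k],ce[k]+[x0,y0],onz(model(n),ce[k]+[x0,y0],.0225).round(4))
    # handle
for n,i,roi in(('scene',a,(362,240,384,276)),('side',b,(208,262,246,288))):
    x0,y0,x1,y1=roi; g=i.max(2)[y0:y1,x0:x1]
    m=(g<70).astype(np.uint8); c,l,st,ce=cv2.connectedComponentsWithStats(m); k=1+np.argmax(st[1:,4])
    pts=np.argwhere(l==k)[:,::-1].astype(np.float32)+[x0,y0]
    vx,vy,cx,cy=cv2.fitLine(pts.astype(np.float32),cv2.DIST_L2,0,.01,.01).ravel(); u=(pts-[cx,cy])@[vx,vy]
    e1=np.array([cx,cy])+u.min()*np.array([vx,vy]);e2=np.array([cx,cy])+u.max()*np.array([vx,vy])
    print(n,'handle',st[k],e1,e2,onz(model(n),e1,.037).round(4),onz(model(n),e2,.037).round(4))
```

```text
cam in tool [ 0.07324965 -0.00035904 -0.14178104] 
axes cam in tool (cols x,y,z)
 [[ 0.    -0.957 -0.29 ]
 [ 1.     0.001 -0.001]
 [ 0.001 -0.29   0.957]]
scene [[264, 222], [225, 268], [282, 305], [319, 253]]
[[0.453, -0.075, 0.003], [0.642, -0.105, 0.003], [0.675, 0.085, 0.003], [0.485, 0.117, 0.003]] [0.5636 0.0056 0.003 ]
ring 248 ((272.4050598144531, 260.87353515625), (46.49245834350586, 52.7769775390625), 89.3262710571289) [0.5651 0.0059 0.003 ]
side [[269, 182], [224, 206], [256, 242], [302, 213]]
[[0.631, -0.1, 0.003], [0.669, 0.08, 0.003], [0.485, 0.116, 0.003], [0.452, -0.067, 0.003]] [0.5593 0.0071 0.003 ]
ring 87 ((262.6329650878906, 209.69772338867188), (34.42726135253906, 45.541019439697266), 84.81549072265625) [0.5598 0.0072 0.003 ]
scene
[ 7  4 10 11 91] [371.75824176 293.75824176] [0.5539 0.2908 0.0225]
side
[ 5  5 10 11 87] [197.18390805 263.91954023] [0.5487 0.2933 0.0225]
scene handle [  8   5   7  29 151] [372.92929593 244.99362643] [373.1214872  273.01974035] [0.4157 0.2506 0.037 ] [0.5016 0.2762 0.037 ]
side handle [  6   7  27  14 131] [214.6070566  270.48131543] [240.12700097 280.68227871] [0.4852 0.2794 0.037 ] [0.4069 0.255  0.037 ]
```

Run:
```python
from h import *
Ms,Mt=model('scene'),model('side')
r=onz(Ms,(204,202.7),.068);g=onz(Ms,(187.4,209),.068);print(r,g)
a=cv2.imread('pics/scene0.png');b=cv2.imread('pics/side0.png')
# plate corners from yellow hull in scene
for n,i,roi,M in(('scene',a,(172,185,212,216),Ms),('side',b,(308,146,350,172),Mt)):
    x0,y0,x1,y1=roi;hsv=cv2.cvtColor(i,cv2.COLOR_BGR2HSV)
    m=np.zeros(i.shape[:2],np.uint8); m[y0:y1,x0:x1]=((hsv[...,0]<32)&(hsv[...,1]>165)&(hsv[...,2]>60))[y0:y1,x0:x1]
    pts=np.argwhere(m)[:,::-1].astype(np.int32); h=cv2.convexHull(pts)
    # on plane z=.068
    P=np.array([onz(M,q,.068)[:2] for q in h[:,0]]).astype(np.float32); print(n,len(pts),cv2.minAreaRect(P))
```

```text
[ 0.50661602 -0.24390109  0.068     ] [ 0.54707065 -0.27531008  0.068     ]
scene 567 ((0.5116509199142456, -0.28377965092658997), (0.08009883761405945, 0.08687501400709152), 7.708557605743408)
side 221 ((0.5096124410629272, -0.2908664643764496), (0.06501862406730652, 0.09269370883703232), 3.7670602798461914)
```

Emit:
carry_out([
  [42.2,-22.4,0,-81],
  [42.2,-22.4,0,-81],
  [42.2,-22.4,0,-81],
  [42.2,-22.4,0,-81],
  [42.2,-22.4,0,-81],
])

```text
clock: 0.65
tool_pos: [0.3439, -0.4329, 0.231]
tcp_rot: [[0.529, 0.849, 0.0], [0.849, -0.529, 0.001], [0.001, -0.001, -1.0]]
force: [0.3, -0.4, -1.2]
grip_width: 0.999
```

```bash
cat >> h.py <<'E'
def go(x,y,z,yaw=None):
    s=read_state();R=s['tcp_rot'];p=s['tool_pos']; d=R.T@(np.array([x,y,z])-p)*100
    cy=np.degrees(np.arctan2(R[1,0],R[0,0])); dy=0 if yaw is None else -((yaw-cy+180)%360-180)
    print('t',round(s['clock'],2),'tcp',p.round(4),'yaw',round(cy,2),'tilt',R[:,2].round(4),'j',np.degrees(s['joint_positions']).round(1),'F',s['force'].round(1),'Tq',s['wrist_torque'].round(2),'w',round(s['grip_width'],3))
    print('move',d.round(2),round(dy,1))
E
python3 -c "
from h import *
go(.51,-.28,.2,96)"
```

```text
t 0.65 tcp [ 0.3439 -0.4329  0.231 ] yaw 58.06 tilt [ 1.0e-04  1.4e-03 -1.0e+00] j [-63.1  24.7  92.5   0.   62.8 -31.2] F [ 0.3 -0.4 -1.2] Tq [-0.05 -0.02  0.01] w 0.999
move [21.76  6.01  3.12] -37.9
```

Emit:
carry_out([
  [21.8,6.0,3.0,-38],
  [21.8,6.0,3.0,-38],
  [21.8,6.0,3.0,-38],
  [21.8,6.0,3.0,-38],
  [21.8,6.0,3.0,-38],
])

```text
clock: 1.15
tool_pos: [0.5119, -0.2765, 0.2005]
tcp_rot: [[-0.112, 0.994, -0.0], [0.994, 0.112, 0.003], [0.003, 0.0, -1.0]]
force: [-0.7, -0.7, -0.0]
grip_width: 1.0
```

Emit:
carry_out([
  [0.5,0,0,0],
  [0.5,0,0,0],
  [0.5,0,0,0],
  [0.5,0,0,0],
  [0.5,0,0,0],
])

```text
clock: 1.65
tool_pos: [0.5106, -0.2729, 0.2007]
tcp_rot: [[-0.11, 0.994, -0.0], [0.994, 0.11, 0.002], [0.002, 0.0, -1.0]]
force: [1.2, -0.7, 1.0]
grip_width: 0.997
```

```bash
python3 -c "
from h import *
go(.51,-.28,.2,96)
M=model('wrist');i=snapshot('wrist')[:,:,::-1];cv2.imwrite('pics/w1.png',i)
np.save('M1.npy',np.hstack([M[0],M[1],M[2][:,None]]))"
```

```text
t 1.65 tcp [ 0.5106 -0.2729  0.2007] yaw 96.31 tilt [-0.      0.0023 -1.    ] j [-39.2  28.8  90.6   0.1  60.6 -45.6] F [ 1.2 -0.7  1. ] Tq [-0.03 -0.02  0.02] w 0.997
move [-0.7  -0.14  0.07] 0.3
```

View pics/w1.png

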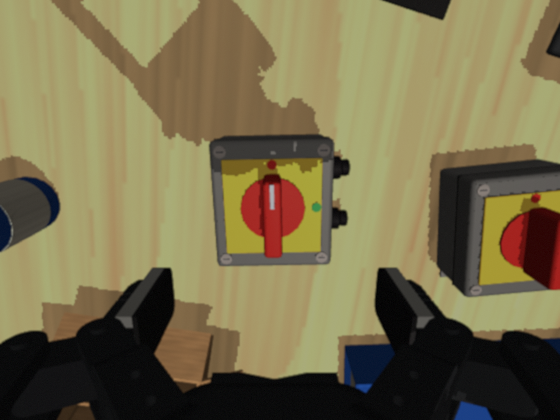

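```bash
cat > iso.py <<'E'
from h import *
def iso(i,M):
    hsv=cv2.cvtColor(i,cv2.COLOR_BGR2HSV)
    y=((abs(hsv[...,0].astype(int)-27)<7)&(hsv[...,1]>190)).astype(np.uint8)
    c,l,st,ce=cv2.connectedComponentsWithStats(y)
    # component nearest to projected estimate
    e=proj(M,(.510,-.28,.068)); k=min((k for k in range(1,c) if st[k,4]>500),key=lambda k:np.linalg.norm(st[k,:2]+st[k,2:4]/2-e))
    h=cv2.convexHull(np.argwhere(l==k)[:,::-1].astype(np.int32))
    (cx,cy),wh,an=cv2.minAreaRect(h); print('plate px',cx,cy,wh,an)
    P=np.array([onz(M,q,.068)[:2] for q in h[:,0]]).astype(np.float32); R=cv2.minAreaRect(P);print('plate world',R)
    hull=np.zeros_like(y);cv2.fillPoly(hull,[h],1)
    red=(((hsv[...,0]<8)|(hsv[...,0]>172))&(hsv[...,1]>150)&(hull>0))
    g=((abs(hsv[...,0].astype(int)-65)<25)&(hsv[...,1]>120)&(hull>0)).astype(np.uint8)
    c,l,st,ce=cv2.connectedComponentsWithStats(red.astype(np.uint8))
    for k in range(1,c):
        if st[k,4]>20: print('red',st[k],ce[k].round(1),onz(M,ce[k],.068).round(4))
    c,l,st,ce=cv2.connectedComponentsWithStats(g)
    for k in range(1,c):
        if st[k,4]>20: print('green',st[k],ce[k].round(1),onz(M,ce[k],.068).round(4))
    return (cx,cy)
if __name__=='__main__':
    m=np.load('M1.npy');M=(m[:,:3],m[:,3:6],m[:,6]);i=cv2.imread('pics/w1.png');iso(i,M)
    crop(i,195,120,375,280,4,'pics/w1c.png')
E
python3 iso.py
```

```text
Traceback (most recent call last):
  File "iso.py", line 22, in <module>
    m=np.load('M1.npy');M=(m[:,:3],m[:,3:6],m[:,6]);i=cv2.imread('pics/w1.png');iso(i,M)
                                                                                ~~~^^^^^
  File "iso.py", line 7, in iso
    e=proj(M,(.510,-.28,.068)); k=min((k for k in range(1,c) if st[k,4]>500),key=lambda k:np.linalg.norm(st[k,:2]+st[k,2:4]/2-e))
                                  ~~~^^^^^^^^^^^^^^^^^^^^^^^^^^^^^^^^^^^^^^^^^^^^^^^^^^^^^^^^^^^^^^^^^^^^^^^^^^^^^^^^^^^^^^^^^^^^
ValueError: min() iterable argument is empty
```

```bash
python3 -c "
import cv2
i=cv2.imread('pics/w1.png');h=cv2.cvtColor(i,cv2.COLOR_BGR2HSV)
print(h[240,235],h[175,300],h[200,240],h[207,316],h[164,271],h[240,272],h[210,255])"
sed -i 's/y=((abs.*$/y=((hsv[...,0]>=20)\&(hsv[...,0]<=34)\&(hsv[...,1]>200)).astype(np.uint8)/' iso.py; python3 iso.py
```

```text
[ 27 173 168] [ 29 166 169] [ 27 174 163] [ 66 145 139] [  1 212 106] [  1 201 165] [  1 198 165]Traceback (most recent call last):
  File "iso.py", line 22, in <module>
    m=np.load('M1.npy');M=(m[:,:3],m[:,3:6],m[:,6]);i=cv2.imread('pics/w1.png');iso(i,M)
                                                                                ~~~^^^^^
  File "iso.py", line 7, in iso
    e=proj(M,(.510,-.28,.068)); k=min((k for k in range(1,c) if st[k,4]>500),key=lambda k:np.linalg.norm(st[k,:2]+st[k,2:4]/2-e))
                                  ~~~^^^^^^^^^^^^^^^^^^^^^^^^^^^^^^^^^^^^^^^^^^^^^^^^^^^^^^^^^^^^^^^^^^^^^^^^^^^^^^^^^^^^^^^^^^^^
ValueError: min() iterable argument is empty
```

```bash
sed -i 's/hsv\[...,1\]>200/hsv[...,1]>135/' iso.py; python3 iso.py
```

```text
plate px 272.26080322265625 205.1024932861328 (93.44937896728516, 101.1088638305664) 88.97696685791016
plate world ((0.5092453956604004, -0.28067630529403687), (0.08119657635688782, 0.08115216344594955), 7.345275402069092)
red [268 161   8   8  51] [271.4 164.5] [ 0.5047 -0.2453  0.068 ]
red [ 241  175   63   78 3096] [272.3 210.5] [ 0.5096 -0.2837  0.068 ]
green [312 203   9   9  67] [316. 207.] [ 0.5455 -0.2767  0.068 ]
```

View pics/w1c.png

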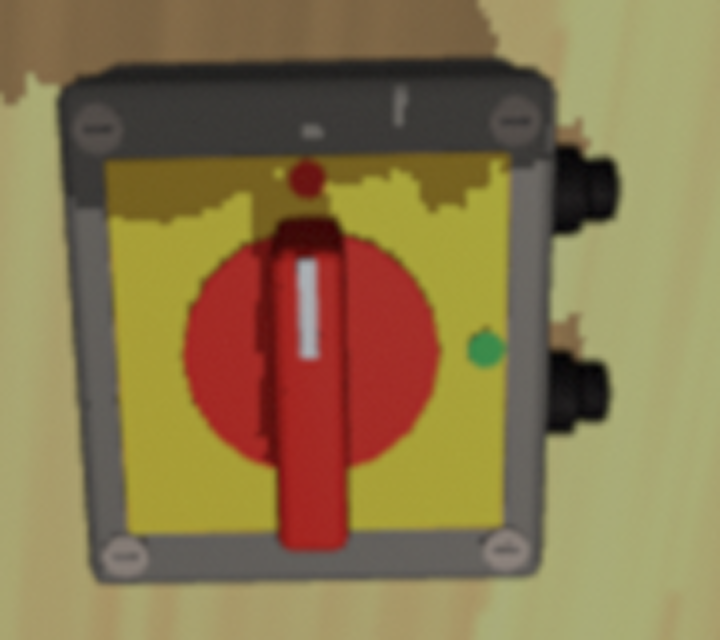

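```bash
python3 -c "
from h import *
go(.5092,-.2807,.14,97.2)"
```

```text
t 1.7 tcp [ 0.5107 -0.2727  0.2007] yaw 96.32 tilt [ 0.      0.0024 -1.    ] j [-39.2  28.8  90.6   0.1  60.6 -45.6] F [ 0.1 -0.2  0.5] Tq [0.01 0.   0.02] w 1.004
move [-0.79 -0.24  6.07] -0.9
```

Emit:
carry_out([
  [-0.8,-0.25,3.0,-0.9],
  [-0.8,-0.25,6.0,-0.9],
  [-0.8,-0.25,6.0,-0.9],
  [-0.8,-0.25,6.0,-0.9],
  [-0.8,-0.25,6.0,-0.9],
])

```text
clock: 2.2
tool_pos: [0.5099, -0.2817, 0.1422]
tcp_rot: [[-0.125, 0.992, 0.002], [0.992, 0.125, 0.001], [0.0, 0.002, -1.0]]
force: [-0.2, 0.2, -0.2]
grip_width: 1.001
```

```bash
python3 -c "
from iso import *
go(.5092,-.2807,.074,97.2)
M=model('wrist');i=np.ascontiguousarray(snapshot('wrist')[:,:,::-1]);cv2.imwrite('pics/w2.png',i)
np.save('M2.npy',np.hstack([M[0],M[1],M[2][:,None]]))
iso(i,M)
m=np.load('M1.npy');M1=(m[:,:3],m[:,3:6],m[:,6]);i1=cv2.imread('pics/w1.png')
# white line ends on bar top
for I,MM in((i1,M1),(i,M)):
    h=cv2.cvtColor(I,cv2.COLOR_BGR2HSV); e=proj(MM,(.506,-.262,.104)); x,y=e.astype(int)
    m=np.zeros(h.shape[:2],np.uint8); m[y-25:y+26,x-15:x+16]=((h[...,1]<70)&(h[...,2]>110))[y-25:y+26,x-15:x+16]
    c,l,st,ce=cv2.connectedComponentsWithStats(m); k=1+np.argmax(st[1:,4]); print(e,st[k],ce[k]); 
    globals().setdefault('L',[]).append((MM,ce[k]))
print(tri(L))
"
```

```text
t 2.2 tcp [ 0.5099 -0.2817  0.1422] yaw 97.2 tilt [ 2.2e-03  6.0e-04 -1.0e+00] j [-40.   33.6  93.1   0.1  53.3 -47.2] F [-0.2  0.2 -0.2] Tq [ 0.03 -0.01  0.  ] w 1.001
move [ 0.1  -0.07  6.82] -0.0
plate px 274.0 217.0 (116.0, 128.0) 90.0
plate world ((0.5093560218811035, -0.28090065717697144), (0.08114507049322128, 0.08101015537977219), 7.44244909286499)
red [269 161  11  11  96] [274.  165.9] [ 0.5047 -0.2453  0.068 ]
red [ 235  179   80   97 4924] [274.2 223.6] [ 0.5097 -0.2836  0.068 ]
green [324 215  11  11 101] [329.  220.2] [ 0.5454 -0.2767  0.068 ]
[270.33111309 195.98597171] [269 185   5  25 100] [271.43 196.34]
[272.6723152  207.67843619] [272 194   5  31 153] [274.         208.80392157]
(array([ 0.50657884, -0.26024448,  0.11150536]), [8.528857288897514e-05, 8.528857288887749e-05])
```

View pics/w2.png

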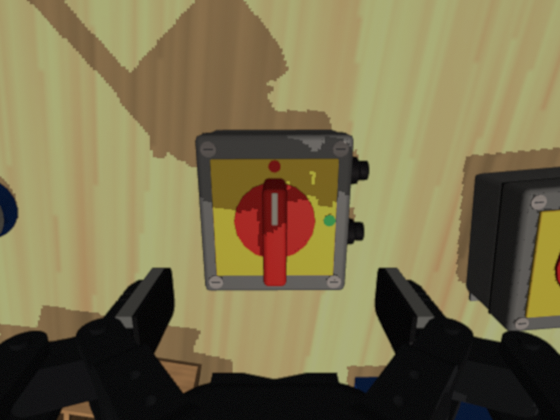

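Emit:
carry_out([
  [0.05,-0.07,2.0,0],
  [0.05,-0.07,4.0,0],
  [0.05,-0.07,5.5,0],
  [0.05,-0.07,6.7,0],
  [0.05,-0.07,6.7,0],
])

```text
clock: 2.75
tool_pos: [0.5091, -0.2808, 0.0748]
tcp_rot: [[-0.126, 0.992, 0.001], [0.992, 0.126, 0.001], [0.001, 0.002, -1.0]]
force: [-0.2, 0.7, 0.2]
grip_width: 1.005
```

Emit:
carry_out([
  [0,0,0,0],
  [0,0,0,0],
  [0,0,0,0],
  [0,0,0,0],
  [0,0,0,0],
], fingers=1, grip_force=50)

```text
clock: 3.25
tool_pos: [0.51, -0.281, 0.0754]
tcp_rot: [[-0.125, 0.992, 0.004], [0.992, 0.125, 0.001], [0.0, 0.004, -1.0]]
force: [1.7, 5.7, 5.8]
grip_width: 0.153
```

```bash
python3 -c "
from h import *
go(.5092,-.2807,.0745,7.2)"
```

```text
t 3.25 tcp [ 0.51   -0.281   0.0754] yaw 97.19 tilt [ 3.6e-03  5.0e-04 -1.0e+00] j [-39.9  39.4  95.4   0.2  45.1 -47.3] F [1.7 5.7 5.8] Tq [1.01 0.7  0.06] w 0.153
move [ 0.04 -0.08  0.09] 90.0
```

Emit:
carry_out([
  [0,0,0,7],
  [0,0,0,14],
  [0,0,0,21],
  [0,0,0,28],
  [0,0,0,35],
])

```text
clock: 3.75
tool_pos: [0.5106, -0.281, 0.0754]
tcp_rot: [[0.471, 0.882, 0.005], [0.882, -0.471, 0.0], [0.002, 0.004, -1.0]]
force: [1.2, 0.6, -2.3]
grip_width: 0.151
```

```bash
python3 -c "
from h import *
go(.5095,-.2809,.0752,7.2)"
```

```text
t 3.75 tcp [ 0.5106 -0.281   0.0754] yaw 61.93 tilt [ 4.7e-03  1.0e-04 -1.0e+00] j [-39.9  39.4  95.4   0.3  45.1 -12. ] F [ 1.2  0.6 -2.3] Tq [ 0.13 -0.32  0.08] w 0.151
move [-0.04 -0.11  0.02] 54.7
```

Emit:
carry_out([
  [-0.02,-0.05,0,7],
  [-0.02,-0.05,0,14],
  [-0.02,-0.05,0,21],
  [-0.02,-0.05,0,28],
  [-0.02,-0.05,0,35],
])

```text
clock: 4.25
tool_pos: [0.5111, -0.2815, 0.0754]
tcp_rot: [[0.894, 0.448, 0.007], [0.448, -0.894, -0.001], [0.006, 0.004, -1.0]]
force: [2.8, -0.8, -1.7]
grip_width: 0.155
```

```bash
python3 -c "
from h import *
go(.5095,-.2809,.0752,7.2)"
```

```text
t 4.25 tcp [ 0.5111 -0.2815  0.0754] yaw 26.59 tilt [ 6.9e-03 -8.0e-04 -1.0e+00] j [-39.9  39.4  95.4   0.3  44.9  23.3] F [ 2.8 -0.8 -1.7] Tq [ 0.07 -0.31 -0.08] w 0.155
move [-0.12 -0.12  0.02] 19.4
```

Emit:
carry_out([
  [-0.1,-0.1,0,7],
  [-0.1,-0.1,0,14],
  [-0.1,-0.1,0,20],
  [-0.1,-0.1,0,20],
  [-0.1,-0.1,0,20],
])

```text
clock: 4.75
tool_pos: [0.5112, -0.2818, 0.0755]
tcp_rot: [[0.993, 0.118, 0.01], [0.118, -0.993, -0.003], [0.009, 0.004, -1.0]]
force: [5.6, -1.0, -5.3]
grip_width: 0.153
```

```bash
python3 -c "
from h import *
go(.5095,-.2809,.0752,7.2)"
```

```text
t 4.75 tcp [ 0.5112 -0.2818  0.0755] yaw 6.78 tilt [ 0.0097 -0.0029 -0.9999] j [-40.   39.3  95.5   0.3  44.7  43. ] F [ 5.6 -1.  -5.3] Tq [ 0.01 -0.69  0.49] w 0.153
move [-0.16 -0.11  0.03] -0.4
```

Emit:
carry_out([
  [0,0,0,0],
  [0,0,0,0],
  [0,0,0,0],
  [0,0,0,0],
  [0,0,0,0],
], fingers=-1)

```text
clock: 5.25
tool_pos: [0.5109, -0.2818, 0.0756]
tcp_rot: [[0.993, 0.118, 0.009], [0.118, -0.993, -0.003], [0.009, 0.004, -1.0]]
force: [-0.6, -0.1, 0.7]
grip_width: 0.982
```

Emit:
carry_out([
  [0,0,-2,0],
  [0,0,-5,0],
  [0,0,-8,0],
  [0,0,-11,0],
  [0,0,-13,0],
])

```text
clock: 5.75
tool_pos: [0.5101, -0.2818, 0.2079]
tcp_rot: [[0.993, 0.118, 0.011], [0.118, -0.993, -0.004], [0.011, 0.006, -1.0]]
force: [1.3, -1.6, -0.1]
grip_width: 0.998
```

```bash
python3 -c "
from h import *
go(.44,.259,.23,16)
cv2.imwrite('pics/w3.png',snapshot('wrist')[:,:,::-1]);cv2.imwrite('pics/s3.png',snapshot('scene')[:,:,::-1])"
```

```text
t 5.75 tcp [ 0.5101 -0.2818  0.2079] yaw 6.79 tilt [ 0.0114 -0.0044 -0.9999] j [-40.   28.3  90.2   0.3  60.8  43.1] F [ 1.3 -1.6 -0.1] Tq [0.01 0.02 0.03] w 0.998
move [ -0.55 -54.52  -2.53] -9.2
```

View pics/w3.png

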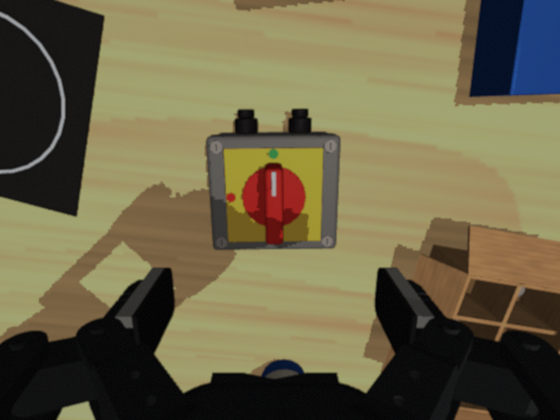

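View pics/s3.png

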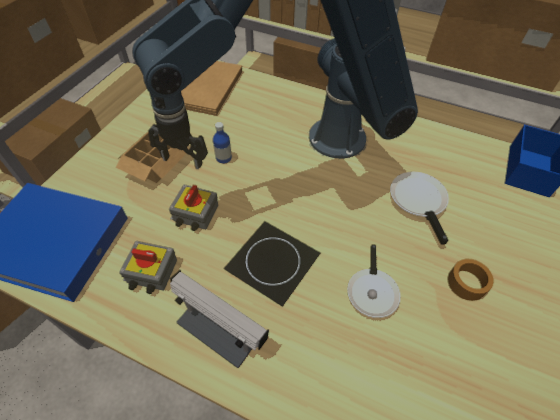

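```bash
python3 -c "
from h import *
go(.49,.274,.23,16)"
```

```text
t 5.85 tcp [ 0.5113 -0.2827  0.2089] yaw 6.8 tilt [ 0.0149 -0.0073 -0.9999] j [-40.   28.2  90.2   0.3  60.7  43.1] F [-0.3 -0.   0.5] Tq [-0.02  0.03  0.06] w 1.002
move [  4.5  -55.51  -2.55] -9.2
```

Emit:
carry_out([
  [4.5,-55.5,-2.5,-9],
  [4.5,-55.5,-2.5,-9],
  [4.5,-55.5,-2.5,-9],
  [4.5,-55.5,-2.5,-9],
  [4.5,-55.5,-2.5,-9],
])

```text
clock: 6.35
tool_pos: [0.4996, -0.0299, 0.2152]
tcp_rot: [[0.962, 0.271, 0.013], [0.271, -0.962, -0.006], [0.01, 0.01, -1.0]]
force: [0.4, 0.6, 0.1]
grip_width: 1.001
```

```bash
python3 -c "
from h import *
go(.49,.274,.23,16)"
```

```text
t 6.35 tcp [ 0.4996 -0.0299  0.2152] yaw 15.75 tilt [ 0.0126 -0.0065 -0.9999] j [-16.1  21.7 101.2  -0.2  56.3  58.2] F [0.4 0.6 0.1] Tq [ 0.01 -0.03 -0.03] w 1.001
move [  7.34 -29.49  -1.69] -0.3
```

Emit:
carry_out([
  [7.3,-29.5,-1.7,0],
  [7.3,-29.5,-1.7,0],
  [7.3,-29.5,-1.7,0],
  [7.3,-29.5,-1.7,0],
  [7.3,-29.5,-1.7,0],
])

```text
clock: 6.85
tool_pos: [0.4904, 0.2196, 0.2263]
tcp_rot: [[0.962, 0.271, 0.01], [0.271, -0.962, -0.007], [0.008, 0.01, -1.0]]
force: [0.8, 0.1, -0.9]
grip_width: 1.002
```

Emit:
carry_out([
  [0,-5,0,0],
  [0,-5,0,0],
  [0,-5,0,0],
  [0,-5,0,0],
  [0,-5,0,0],
])

```text
clock: 7.35
tool_pos: [0.4772, 0.2661, 0.2254]
tcp_rot: [[0.963, 0.269, 0.01], [0.269, -0.963, -0.008], [0.007, 0.01, -1.0]]
force: [-0.1, 0.0, -0.4]
grip_width: 1.005
```

```bash
python3 -c "
from h import *
go(.45,.262,.16,16)
M=model('wrist');i=np.ascontiguousarray(snapshot('wrist')[:,:,::-1]);cv2.imwrite('pics/w4.png',i)
np.save('M4.npy',np.hstack([M[0],M[1],M[2][:,None]]))
go(.45,.262,.16,16)
"
```

```text
t 7.35 tcp [0.4772 0.2661 0.2254] yaw 15.63 tilt [ 0.0096 -0.0078 -0.9999] j [17.8 24.5 94.  -0.7 61.1 92.5] F [-0.1  0.  -0.4] Tq [ 0.06 -0.02 -0.03] w 1.005
move [-2.78 -0.4   6.52] -0.4
t 7.4 tcp [0.4773 0.2661 0.2256] yaw 15.61 tilt [ 0.0099 -0.0075 -0.9999] j [17.7 24.5 94.  -0.7 61.1 92.5] F [0.2 0.6 0.1] Tq [-0.02  0.06  0.01] w 0.997
move [-2.79 -0.4   6.54] -0.4
```

View pics/w4.png

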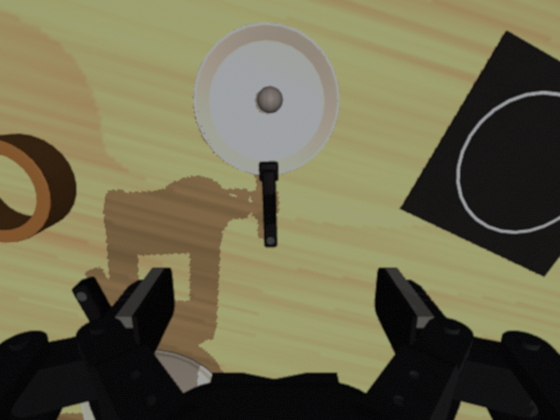

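```bash
cat > dish.py <<'E'
from h import *
def load(k):
    m=np.load(f'M{k}.npy');return (m[:,:3],m[:,3:6],m[:,6])
def dish(i,M,e=(.551,.292),yaw=16.3):
    u=np.array([np.cos(np.radians(yaw)),np.sin(np.radians(yaw))]); v=np.array([-u[1],u[0]])
    c=np.array(e)
    # handle roi
    q=[proj(M,np.r_[c-u*a+v*b,.03]) for a in(.055,.16) for b in(-.02,.02)]
    roi=np.zeros(i.shape[:2],np.uint8); cv2.fillPoly(roi,[cv2.convexHull(np.array(q).astype(np.int32))],1)
    m=((i.max(2)<62)&(roi>0)).astype(np.uint8)
    n,l,st,ce=cv2.connectedComponentsWithStats(m); k=1+np.argmax(st[1:,4])
    pts=np.argwhere(l==k)[:,::-1].astype(np.float32)
    P=np.array([onz(M,p,.037)[:2] for p in pts]).astype(np.float32)
    vx,vy,cx,cy=cv2.fitLine(P,cv2.DIST_HUBER,0,1e-5,1e-5).ravel(); d=np.array([vx,vy]); d*=np.sign(d@u); s=(P-[cx,cy])@d
    far=np.array([cx,cy])+d*s.min(); near=np.array([cx,cy])+d*s.max()
    print('handle px',st[k],'yaw',np.degrees(np.arctan2(d[1],d[0])).round(2),'far',far.round(4),'near',near.round(4))
    w=((i.min(2)>105)).astype(np.uint8)
    return pts,P,d,far,near
def white(i,M,e=(.551,.292),z=.028,thr=60):
    hsv=cv2.cvtColor(i,cv2.COLOR_BGR2HSV)
    m=((hsv[...,1]<thr)&(hsv[...,2]>90)).astype(np.uint8); 
    roi=np.zeros_like(m); cv2.circle(roi,tuple(int(a) for a in proj(M,(*e,z))),100,1,-1); m&=roi
    n,l,st,ce=cv2.connectedComponentsWithStats(m); k=1+np.argmax(st[1:,4]); h=cv2.convexHull(np.argwhere(l==k)[:,::-1].astype(np.int32))
    P=np.array([onz(M,p,z)[:2] for p in h[:,0]]).astype(np.float32); E=cv2.minEnclosingCircle(P); F=cv2.fitEllipse(P)
    print('white',st[k],'encl',E,'ell',F)
def ball(i,M,e=(.551,.292),z=.0225):
    p=proj(M,(*e,z)).astype(int); s=i[p[1]-25:p[1]+26,p[0]-25:p[0]+26].max(2); m=(s<135).astype(np.uint8)
    n,l,st,ce=cv2.connectedComponentsWithStats(m); k=1+np.argmax(st[1:,4]); b=ce[k]+p-25; 
    print('ball px',b.round(1),st[k],onz(M,b,z).round(4)); return b
E
python3 -c "
from dish import *
M=load(4);i=cv2.imread('pics/w4.png')
dish(i,M);white(i,M);white(i,M,thr=45);white(i,M,thr=80);ball(i,M)
crop(i,180,10,360,260,3,'pics/w4c.png')
"
```

```text
handle px [ 259  162   19   85 1160] yaw 16.83 far [0.4121 0.2511] near [0.4961 0.2765]
white [  193    22   147   153 17334] encl ((0.5481091737747192, 0.2925926148891449), 0.06962938606739044) ell ((0.548210620880127, 0.2925323247909546), (0.13851363956928253, 0.13859067857265472), 36.05630111694336)
white [  193    22   147   153 17181] encl ((0.548270046710968, 0.2925769090652466), 0.06928369402885437) ell ((0.5482314229011536, 0.2925698161125183), (0.1378415822982788, 0.1381087601184845), 155.35897827148438)
white [  177    12   183   165 18793] encl ((0.5437444448471069, 0.28988325595855713), 0.09388019889593124) ell ((0.5501002073287964, 0.30054813623428345), (0.14868655800819397, 0.19066165387630463), 23.80074119567871)
ball px [268.8  99.5] [ 13  11  28  28 616] [0.5518 0.291  0.0225]
```

View pics/w4c.png

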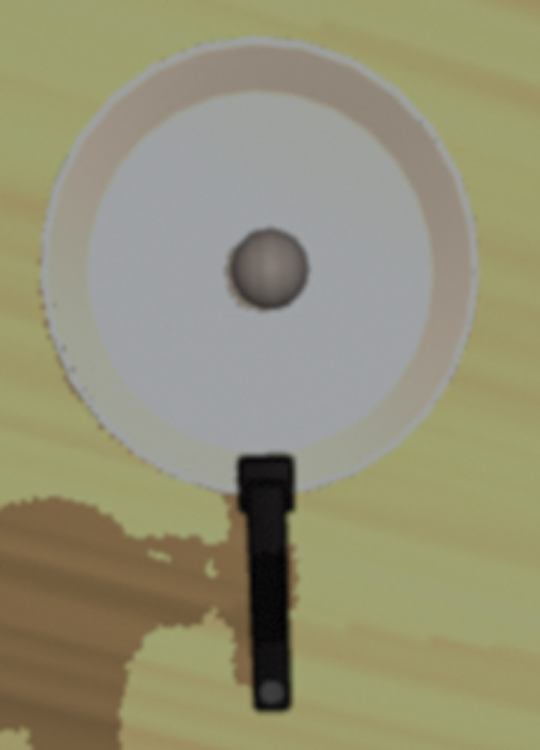

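```bash
python3 -c "
from h import *
go(.4496,.2627,.11,16.85)"
```

```text
t 7.4 tcp [0.4773 0.2661 0.2256] yaw 15.61 tilt [ 0.0099 -0.0075 -0.9999] j [17.7 24.5 94.  -0.7 61.1 92.5] F [0.2 0.6 0.1] Tq [-0.02  0.06  0.01] w 0.997
move [-2.85 -0.53 11.53] -1.2
```

Emit:
carry_out([
  [-2.85,-0.5,4,-1.2],
  [-2.85,-0.5,8,-1.2],
  [-2.85,-0.5,11.5,-1.2],
  [-2.85,-0.5,11.5,-1.2],
  [-2.85,-0.5,11.5,-1.2],
])

```text
clock: 7.9
tool_pos: [0.4503, 0.2616, 0.1105]
tcp_rot: [[0.958, 0.287, 0.009], [0.287, -0.958, -0.008], [0.006, 0.01, -1.0]]
force: [-0.3, 0.5, 0.4]
grip_width: 0.999
```

```bash
python3 -c "
from dish import *
go(.4496,.2627,.0093,16.85)
M=model('wrist');i=np.ascontiguousarray(snapshot('wrist')[:,:,::-1]);cv2.imwrite('pics/w5.png',i)
np.save('M5.npy',np.hstack([M[0],M[1],M[2][:,None]]))
go(.4496,.2627,.0093,16.85)
p=dish(i,M,(.5482,.2925),16.85)
pts=[]
for k in(4,5):
    I=cv2.imread(f'pics/w{k}.png');MM=load(k); a=dish(I,MM,(.5482,.2925),16.85)[0]
    y=np.percentile(a[:,1],99.5); b=a[a[:,1]>a[:,1].max()-12]; pts.append((MM,(b[:,0].mean(),a[:,1].max()+.5)))
print(tri(pts), [p[1] for p in pts])
"
```

```text
t 7.9 tcp [0.4503 0.2616 0.1105] yaw 16.7 tilt [ 0.0091 -0.0078 -0.9999] j [ 18.2  32.8 103.3  -0.9  43.5  92.1] F [-0.3  0.5  0.4] Tq [-0.03 -0.05 -0.05] w 0.999
move [-0.1  -0.23 10.11] -0.1
t 7.95 tcp [0.4511 0.2621 0.1115] yaw 16.72 tilt [ 0.0119 -0.0069 -0.9999] j [ 18.2  32.7 103.3  -0.9  43.5  92.1] F [-0.3  0.5  0.5] Tq [-0.09  0.01 -0.04] w 1.002
move [-0.22 -0.21 10.22] -0.1
handle px [ 258  147   29  128 2750] yaw 17.08 far [0.4124 0.2509] near [0.496  0.2766]
handle px [ 259  162   19   85 1160] yaw 16.83 far [0.4121 0.2511] near [0.4961 0.2765]
handle px [ 258  147   29  128 2750] yaw 17.08 far [0.4124 0.2509] near [0.496  0.2766]
(array([0.410856  , 0.25051432, 0.03472492]), [0.00013142163551381594, 0.0001314216355139204]) [(np.float32(270.2), np.float32(246.5)), (np.float32(273.08258), np.float32(274.5))]
```

View pics/w5.png

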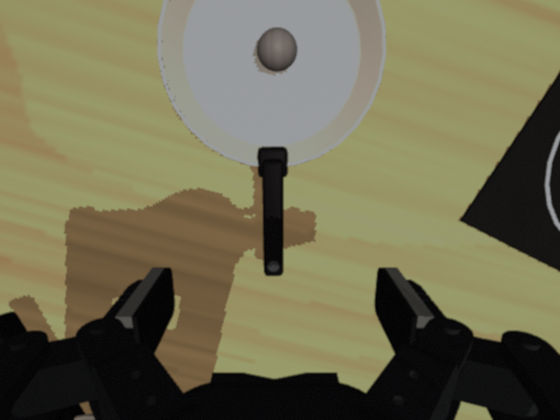

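```bash
python3 -c "
from h import *
for k in range(10):
    s=read_state();print(round(s['clock'],2),s['tcp_rot'][:,2].round(4),s['tool_pos'].round(4),np.degrees(s['joint_positions']).round(2)); snapshot('wrist')
"
```

```text
7.95 [ 0.0119 -0.0069 -0.9999] [0.4511 0.2621 0.1115] [ 18.21  32.68 103.29  -0.85  43.51  92.11]
8.0 [ 0.0133 -0.0064 -0.9999] [0.4514 0.2624 0.1121] [ 18.23  32.63 103.27  -0.86  43.5   92.11]
8.05 [ 0.0139 -0.0062 -0.9999] [0.4514 0.2626 0.1123] [ 18.26  32.6  103.27  -0.85  43.49  92.11]
8.1 [ 0.0138 -0.0062 -0.9999] [0.4512 0.2627 0.1123] [ 18.27  32.6  103.29  -0.85  43.48  92.11]
8.15 [ 0.0134 -0.0064 -0.9999] [0.451  0.2627 0.1121] [ 18.28  32.61 103.31  -0.85  43.47  92.11]
8.2 [ 0.013  -0.0065 -0.9999] [0.4507 0.2627 0.1119] [ 18.29  32.62 103.33  -0.85  43.46  92.11]
8.25 [ 0.0124 -0.0067 -0.9999] [0.4504 0.2627 0.1116] [ 18.3   32.65 103.35  -0.85  43.45  92.11]
8.3 [ 0.0118 -0.0069 -0.9999] [0.4502 0.2626 0.1113] [ 18.3   32.67 103.36  -0.85  43.45  92.11]
8.35 [ 0.0113 -0.0071 -0.9999] [0.45   0.2625 0.1111] [ 18.3   32.69 103.38  -0.85  43.45  92.11]
8.4 [ 0.0108 -0.0072 -0.9999] [0.4499 0.2626 0.1109] [ 18.31  32.71 103.39  -0.85  43.44  92.11]
```

```bash
python3 -c "
from h import *
go(.4496,.2626,.0095,16.95)"
```

```text
t 8.45 tcp [0.4497 0.2625 0.1107] yaw 16.82 tilt [ 0.0104 -0.0073 -0.9999] j [ 18.3  32.7 103.4  -0.9  43.4  92.1] F [-0.4  0.4 -0.7] Tq [-0.01  0.05  0.01] w 0.999
move [-0.09 -0.12 10.12] -0.1
```

Emit:
carry_out([
  [-0.09,-0.1,2.5,-0.1],
  [-0.09,-0.1,5,-0.1],
  [-0.09,-0.1,7.5,-0.1],
  [-0.09,-0.1,9,-0.1],
  [-0.09,-0.1,10,-0.1],
])

```text
clock: 8.95
tool_pos: [0.4491, 0.2623, 0.0094]
tcp_rot: [[0.957, 0.291, 0.009], [0.291, -0.957, -0.008], [0.006, 0.01, -1.0]]
force: [-0.1, 0.5, 0.2]
grip_width: 0.999
```

```bash
python3 -c "
from h import *
go(.4496,.2626,.0095,16.95)"
```

```text
t 8.95 tcp [0.4491 0.2623 0.0094] yaw 16.92 tilt [ 0.0088 -0.0079 -0.9999] j [ 18.3  43.5 105.7  -1.2  30.5  92.4] F [-0.1  0.5  0.2] Tq [-0.03  0.02 -0.01] w 0.999
move [ 0.05 -0.01 -0.01] -0.0
```

Emit:
carry_out([
  [0.05,0,0,0],
  [0.05,0,0,0],
  [0.05,0,0,0],
  [0.05,0,0,0],
  [0.05,0,0,0],
], fingers=1, grip_force=25)

```text
clock: 9.45
tool_pos: [0.45, 0.2626, 0.0101]
tcp_rot: [[0.957, 0.291, 0.01], [0.291, -0.957, -0.007], [0.008, 0.01, -1.0]]
force: [1.1, -1.5, 0.9]
grip_width: 0.159
```

```bash
python3 -c "
from dish import *
go(.4496,.2626,.0095,16.95)
M=model('wrist');i=np.ascontiguousarray(snapshot('wrist')[:,:,::-1]);cv2.imwrite('pics/w6.png',i)
np.save('M6.npy',np.hstack([M[0],M[1],M[2][:,None]]))
cv2.imwrite('pics/s6.png',snapshot('scene')[:,:,::-1])
go(.4496,.2626,.0095,16.95)"
```

```text
t 9.45 tcp [0.45   0.2626 0.0101] yaw 16.92 tilt [ 0.0101 -0.0075 -0.9999] j [ 18.3  43.4 105.7  -1.2  30.5  92.4] F [ 1.1 -1.5  0.9] Tq [-0.11 -0.22 -0.06] w 0.159
move [-0.04 -0.01  0.06] -0.0
t 9.55 tcp [0.45   0.2626 0.01  ] yaw 16.91 tilt [ 0.01   -0.0075 -0.9999] j [ 18.3  43.4 105.7  -1.2  30.5  92.4] F [-0.8 -0.4  2.5] Tq [ 0.03 -0.08 -0.  ] w 0.154
move [-0.04 -0.01  0.05] -0.0
```

View pics/w6.png

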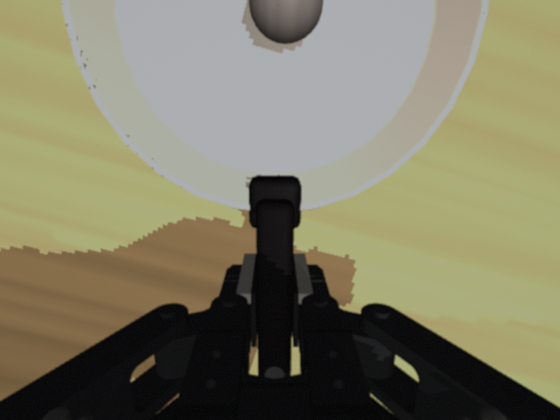

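View pics/s6.png

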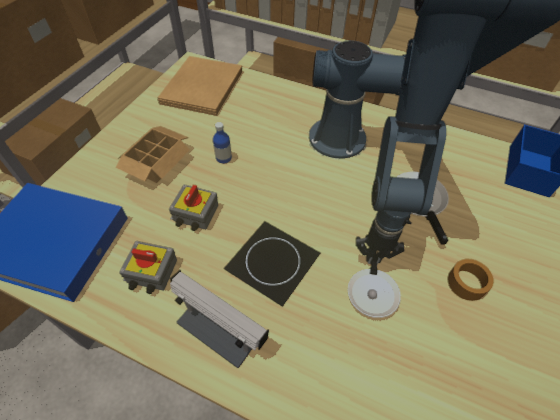

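Emit:
carry_out([
  [0,0,0,0],
  [0,0,0,0],
  [0,0,0,0],
  [0,0,0,0],
  [0,0,0,0],
], fingers=1, grip_force=100)

```text
clock: 10.05
tool_pos: [0.45, 0.2626, 0.0101]
tcp_rot: [[0.957, 0.291, 0.01], [0.291, -0.957, -0.007], [0.007, 0.01, -1.0]]
force: [-1.1, -1.2, 3.7]
grip_width: 0.143
```

Emit:
carry_out([
  [0,0,-0.2,0],
  [0,0,-0.5,0],
  [0,0,-1.0,0],
  [0,0,-1.5,0],
  [0,0,-1.9,0],
])

```text
clock: 10.55
tool_pos: [0.4498, 0.2627, 0.0295]
tcp_rot: [[0.957, 0.291, 0.01], [0.291, -0.957, -0.007], [0.007, 0.01, -1.0]]
force: [0.4, 0.4, -1.9]
grip_width: 0.145
```

```bash
python3 -c "
from dish import *
go(.45,.2626,.112,16.95)
M=model('wrist');i=np.ascontiguousarray(snapshot('wrist')[:,:,::-1]);cv2.imwrite('pics/w7.png',i)
cv2.imwrite('pics/s7.png',cv2.resize(snapshot('scene')[220:330,300:440,::-1],None,fx=5,fy=5))
cv2.imwrite('pics/d7.png',cv2.resize(snapshot('side')[220:320,150:280,::-1],None,fx=5,fy=5))
go(.45,.2626,.112,16.95)"
```

```text
t 10.55 tcp [0.4498 0.2627 0.0295] yaw 16.92 tilt [ 0.0101 -0.0075 -0.9999] j [ 18.3  41.3 105.4  -1.1  32.9  92.3] F [ 0.4  0.4 -1.9] Tq [-0.03  0.15 -0.  ] w 0.145
move [ 0.08  0.1  -8.24] -0.0
t 10.7 tcp [0.45   0.2628 0.0295] yaw 16.91 tilt [ 0.0108 -0.0072 -0.9999] j [ 18.3  41.3 105.4  -1.1  32.8  92.3] F [-0.2  0.6 -1.5] Tq [-0.06  0.16  0.04] w 0.143
move [ 0.06  0.1  -8.25] -0.0
```

View pics/w7.png

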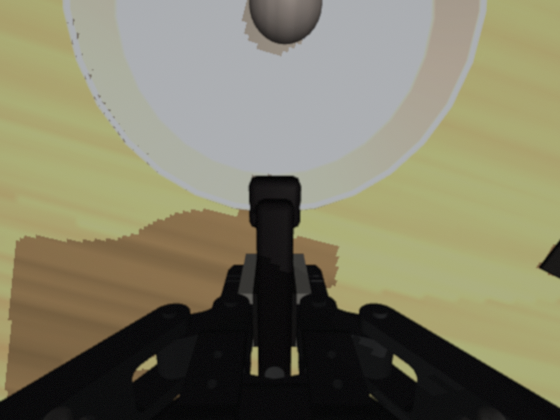

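View pics/s7.png

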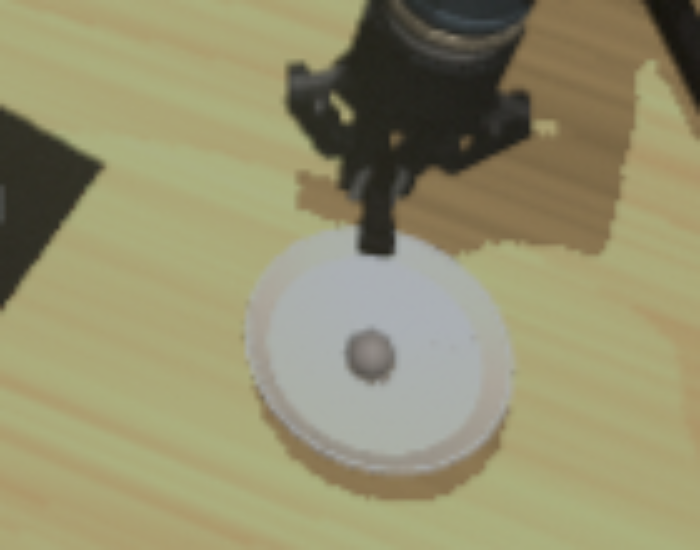

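View pics/d7.png

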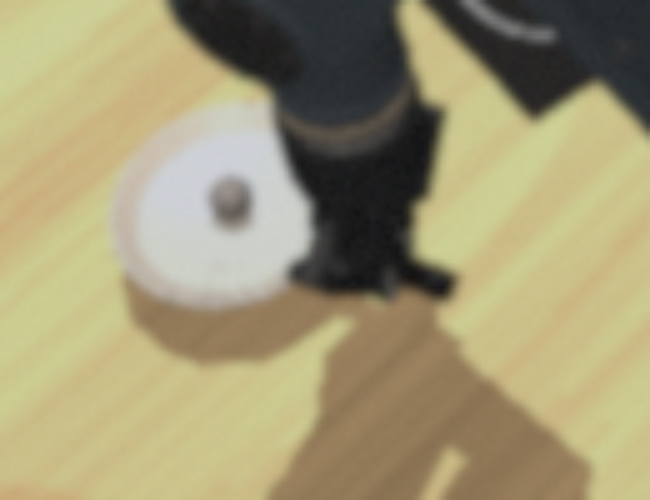

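Emit:
carry_out([
  [0,0,-0.5,0],
  [0,0,-1.3,0],
  [0,0,-2.2,0],
  [0,0,-3.0,0],
  [0,0,-3.6,0],
])

```text
clock: 11.2
tool_pos: [0.4499, 0.2632, 0.0666]
tcp_rot: [[0.957, 0.291, 0.012], [0.291, -0.957, -0.007], [0.009, 0.01, -1.0]]
force: [0.3, -0.7, -2.1]
grip_width: 0.145
```

Emit:
carry_out([
  [0,0.1,-0.7,0],
  [0,0.1,-1.7,0],
  [0,0.1,-2.7,0],
  [0,0.1,-3.7,0],
  [0,0.1,-4.2,0],
])

```text
clock: 11.7
tool_pos: [0.4502, 0.2628, 0.1099]
tcp_rot: [[0.957, 0.291, 0.014], [0.291, -0.957, -0.006], [0.011, 0.01, -1.0]]
force: [-0.1, -0.3, -1.8]
grip_width: 0.143
```

```bash
cat >> h.py <<'E'
RG=.1026
def plan(cx,cy,yaw,z,n,S=2.5):
    """rows toward dish centre (cx,cy), yaw; linear step S cm of centre over 5 rows"""
    s=read_state();R=s['tcp_rot'];p=s['tool_pos'];y0=np.degrees(np.arctan2(R[1,0],R[0,0]))
    u=lambda a:np.array([np.cos(np.radians(a)),np.sin(np.radians(a))])
    c0=p[:2]+RG*u(y0); d=np.array([cx,cy])-c0; dy=yaw-y0
    print('t',round(s['clock'],2),'centre',c0.round(4),'z',p[2].round(4),'yaw',y0.round(2),'left',(d*100).round(2),round(dy,2),'tilt',R[:,2].round(4),'F',s['force'].round(1),'j6',np.degrees(s['joint_positions'][5]).round(1),'w',round(s['grip_width'],3))
    f=1/n
    for k in range(1,6):
        g=f*k/5; a=y0+g*dy; t=np.r_[c0+g*d-RG*u(a),p[2]+g*(z-p[2])]
        print((R.T@(t-p)*100).round(2).tolist(),round(-g*dy,2))
E
python3 -c "
from h import *
plan(.562,.0065,-9.3,.112,10)"
```

```text
t 11.7 centre [0.5484 0.2926] z 0.1099 yaw 16.92 left [  1.36 -28.61] -26.22 tilt [ 0.0137 -0.0063 -0.9999] F [-0.1 -0.3 -1.8] j6 92.0 w 0.143
[-0.14, 0.46, -0.0] 0.52
[-0.28, 0.92, -0.0] 1.05
[-0.42, 1.38, -0.0] 1.57
[-0.55, 1.85, -0.0] 2.1
[-0.69, 2.31, -0.01] 2.62
```

```bash
python3 -c "
from dish import *
i=cv2.imread('pics/w4.png');M=load(4)
g=i.max(2);m=(g<60).astype(np.uint8); m[:,:395]=0; m[282:]=0
c=max(cv2.findContours(m,cv2.RETR_EXTERNAL,cv2.CHAIN_APPROX_NONE)[0],key=cv2.contourArea)
ap=cv2.approxPolyDP(c,6,True)[:,0]
P=np.array([onz(M,q,.003)[:2] for q in ap]);print(ap.tolist(),P.round(4).tolist())
hsv=cv2.cvtColor(i,cv2.COLOR_BGR2HSV)
r=(g>85)&(hsv[...,1]<90); r[:,:450]=0; r[:85]=0;r[240:]=0
hull=np.zeros_like(m);cv2.fillPoly(hull,[cv2.convexHull(c)],1);hull=cv2.erode(hull,np.ones((9,9)))
q=np.argwhere(r&(hull>0))[:,::-1];W=np.array([onz(M,p,.003)[:2] for p in q])
A=np.c_[2*W,np.ones(len(W))];s=np.linalg.lstsq(A,(W**2).sum(1),rcond=None)[0];print(len(q),'ring centre',s[:2],'r',np.sqrt(s[2]+s[0]**2+s[1]**2))
"
```

```text
[[506, 32], [401, 208], [543, 275], [559, 255], [559, 221], [523, 234], [489, 230], [465, 211], [455, 185], [459, 150], [484, 114], [526, 91], [559, 91], [559, 62]] [[0.6741, 0.087], [0.481, 0.1194], [0.4487, -0.0738], [0.4769, -0.0794], [0.5144, -0.0586], [0.4893, -0.0265], [0.4834, 0.0132], [0.4968, 0.0491], [0.5212, 0.0721], [0.5573, 0.0837], [0.5982, 0.0742], [0.6303, 0.0428], [0.6394, 0.0104], [0.6639, 0.024]]
1069 ring centre [0.56153738 0.0049837 ] r 0.07505031450499539
```

Emit:
carry_out([
  [-0.05,0.2,0,0.3],
  [-0.2,0.6,0,0.8],
  [-0.3,1.1,0,1.3],
  [-0.5,1.6,0,1.8],
  [-0.65,2.1,0,2.4],
])

```text
clock: 12.2
tool_pos: [0.4498, 0.24, 0.1097]
tcp_rot: [[0.968, 0.25, 0.013], [0.25, -0.968, -0.007], [0.011, 0.01, -1.0]]
force: [-0.6, 0.5, -1.7]
grip_width: 0.143
```

```bash
python3 -c "
from h import *
plan(.562,.0065,-9.3,.112,9)"
```

```text
t 12.2 centre [0.5491 0.2657] z 0.1097 yaw 14.46 left [  1.29 -25.92] -23.76 tilt [ 0.0126 -0.0066 -0.9999] F [-0.6  0.5 -1.7] j6 92.0 w 0.143
[-0.12, 0.47, -0.0] 0.53
[-0.23, 0.94, -0.0] 1.06
[-0.34, 1.41, -0.01] 1.58
[-0.46, 1.88, -0.01] 2.11
[-0.57, 2.35, -0.01] 2.64
```

Emit:
carry_out([
  [-0.12,0.5,0,0.5],
  [-0.25,1.0,0,1.1],
  [-0.35,1.5,0,1.6],
  [-0.5,2.0,0,2.1],
  [-0.6,2.5,0,2.7],
])

```text
clock: 12.7
tool_pos: [0.4502, 0.2139, 0.1099]
tcp_rot: [[0.979, 0.203, 0.013], [0.203, -0.979, -0.007], [0.011, 0.009, -1.0]]
force: [-0.3, 0.8, -1.6]
grip_width: 0.141
```

```bash
python3 -c "
from h import *
plan(.5615,.006,-9.5,.112,8)"
```

```text
t 12.7 centre [0.5506 0.2347] z 0.1099 yaw 11.71 left [  1.09 -22.87] -21.21 tilt [ 0.0126 -0.0066 -0.9999] F [-0.3  0.8 -1.6] j6 91.8 w 0.141
[-0.09, 0.47, -0.0] 0.53
[-0.18, 0.94, -0.0] 1.06
[-0.26, 1.41, -0.01] 1.59
[-0.35, 1.88, -0.01] 2.12
[-0.44, 2.35, -0.01] 2.65
```

Emit:
carry_out([
  [-0.1,0.5,0,0.6],
  [-0.2,1.0,0,1.1],
  [-0.3,1.5,0,1.7],
  [-0.4,2.0,0,2.2],
  [-0.5,2.5,0,2.8],
])

```text
clock: 13.2
tool_pos: [0.4503, 0.188, 0.11]
tcp_rot: [[0.988, 0.154, 0.013], [0.154, -0.988, -0.007], [0.011, 0.008, -1.0]]
force: [-1.3, -1.1, -0.9]
grip_width: 0.144
```

```bash
python3 -c "
from h import *
plan(.5615,.006,-9.5,.112,7)"
```

```text
t 13.2 centre [0.5517 0.2038] z 0.11 yaw 8.86 left [  0.98 -19.78] -18.36 tilt [ 0.0125 -0.0066 -0.9999] F [-1.3 -1.1 -0.9] j6 91.5 w 0.144
[-0.06, 0.47, -0.0] 0.52
[-0.12, 0.94, -0.0] 1.05
[-0.17, 1.41, -0.01] 1.57
[-0.23, 1.88, -0.01] 2.1
[-0.29, 2.34, -0.01] 2.62
```

Emit:
carry_out([
  [-0.07,0.5,0,0.6],
  [-0.13,1.0,0,1.1],
  [-0.2,1.5,0,1.7],
  [-0.25,2.0,0,2.2],
  [-0.3,2.5,0,2.8],
])

```text
clock: 13.7
tool_pos: [0.4513, 0.1624, 0.1103]
tcp_rot: [[0.994, 0.105, 0.013], [0.105, -0.994, -0.007], [0.012, 0.008, -1.0]]
force: [0.3, -0.0, -1.4]
grip_width: 0.146
```

```bash
python3 -c "
from h import *
plan(.5615,.006,-9.5,.112,6)
cv2.imwrite('pics/s8.png',cv2.resize(snapshot('scene')[200:340,200:440,::-1],None,fx=3,fy=3))"
```

```text
t 13.7 centre [0.5533 0.1732] z 0.1103 yaw 6.02 left [  0.82 -16.72] -15.52 tilt [ 0.0126 -0.0066 -0.9999] F [ 0.3 -0.  -1.4] j6 91.3 w 0.146
[-0.03, 0.46, -0.0] 0.52
[-0.06, 0.93, -0.01] 1.03
[-0.09, 1.39, -0.01] 1.55
[-0.12, 1.86, -0.01] 2.07
[-0.15, 2.32, -0.01] 2.59
```

View pics/s8.png

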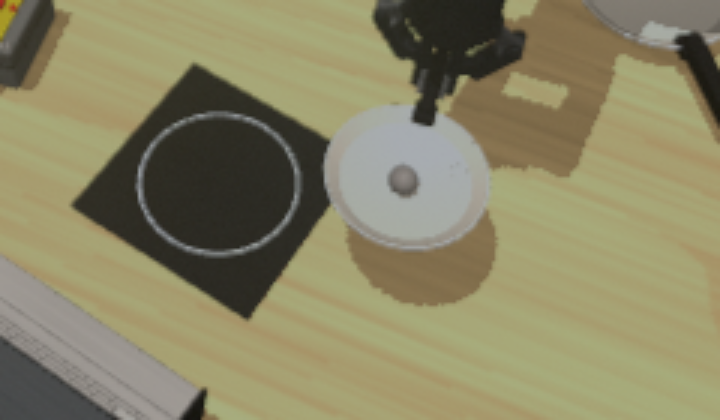

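Emit:
carry_out([
  [-0.03,0.4,0,0.5],
  [-0.06,0.9,0,1.0],
  [-0.1,1.4,0,1.5],
  [-0.15,1.9,0,2.1],
  [-0.17,2.4,0,2.6],
])

```text
clock: 14.25
tool_pos: [0.452, 0.1374, 0.1104]
tcp_rot: [[0.998, 0.058, 0.012], [0.058, -0.998, -0.007], [0.012, 0.008, -1.0]]
force: [-0.2, -0.7, -1.3]
grip_width: 0.144
```

```bash
python3 -c "
from h import *
plan(.5615,.006,-9.5,.112,5.5)"
```

```text
t 14.25 centre [0.5545 0.1433] z 0.1104 yaw 3.33 left [  0.7  -13.73] -12.83 tilt [ 0.0123 -0.007  -0.9999] F [-0.2 -0.7 -1.3] j6 90.8 w 0.144
[-0.0, 0.42, -0.0] 0.47
[-0.01, 0.83, -0.01] 0.93
[-0.01, 1.25, -0.01] 1.4
[-0.01, 1.67, -0.01] 1.87
[-0.01, 2.08, -0.01] 2.33
```

Emit:
carry_out([
  [0,0.5,0,0.5],
  [0,0.95,0,1.0],
  [0,1.4,0,1.6],
  [0,1.9,0,2.1],
  [0,2.35,0,2.6],
])

```text
clock: 14.75
tool_pos: [0.4535, 0.1135, 0.1106]
tcp_rot: [[1.0, 0.012, 0.012], [0.012, -1.0, -0.007], [0.012, 0.007, -1.0]]
force: [-0.2, 0.2, -1.8]
grip_width: 0.141
```

```bash
python3 -c "
from h import *
plan(.5615,.006,-9.5,.112,4.4)"
```

```text
t 14.75 centre [0.556  0.1147] z 0.1106 yaw 0.69 left [  0.55 -10.87] -10.19 tilt [ 0.0124 -0.007  -0.9999] F [-0.2  0.2 -1.8] j6 90.4 w 0.141
[0.02, 0.41, -0.0] 0.46
[0.04, 0.82, -0.01] 0.93
[0.06, 1.23, -0.01] 1.39
[0.08, 1.65, -0.01] 1.85
[0.1, 2.06, -0.02] 2.32
```

Emit:
carry_out([
  [0,0.45,0,0.5],
  [0.03,0.9,0,1.0],
  [0.05,1.4,0,1.5],
  [0.1,1.85,0,2.0],
  [0.1,2.3,0,2.5],
])

```text
clock: 15.25
tool_pos: [0.4549, 0.0901, 0.1108]
tcp_rot: [[0.999, -0.033, 0.013], [-0.032, -0.999, -0.007], [0.013, 0.007, -1.0]]
force: [-0.8, -0.1, -1.7]
grip_width: 0.145
```

```bash
python3 -c "
from h import *
plan(.5615,.006,-9.5,.112,3.4)"
```

```text
t 15.25 centre [0.5574 0.0868] z 0.1108 yaw -1.86 left [ 0.41 -8.08] -7.64 tilt [ 0.0126 -0.007  -0.9999] F [-0.8 -0.1 -1.7] j6 89.9 w 0.145
[0.04, 0.39, -0.0] 0.45
[0.08, 0.79, -0.01] 0.9
[0.12, 1.18, -0.01] 1.35
[0.16, 1.57, -0.02] 1.8
[0.21, 1.97, -0.02] 2.25
```

Emit:
carry_out([
  [0.05,0.45,0,0.5],
  [0.1,0.9,0,1.0],
  [0.14,1.3,0,1.5],
  [0.2,1.75,0,2.0],
  [0.24,2.2,0,2.5],
])

```text
clock: 15.75
tool_pos: [0.4566, 0.0677, 0.111]
tcp_rot: [[0.997, -0.077, 0.013], [-0.077, -0.997, -0.007], [0.013, 0.006, -1.0]]
force: [-1.1, -0.7, -1.6]
grip_width: 0.144
```

```bash
python3 -c "
from h import *
plan(.5615,.006,-9.5,.112,2.3)"
```

```text
t 15.75 centre [0.5589 0.0598] z 0.111 yaw -4.39 left [ 0.26 -5.38] -5.11 tilt [ 0.0126 -0.007  -0.9999] F [-1.1 -0.7 -1.6] j6 89.6 w 0.144
[0.06, 0.39, -0.01] 0.44
[0.12, 0.77, -0.01] 0.89
[0.18, 1.16, -0.02] 1.33
[0.24, 1.54, -0.02] 1.78
[0.3, 1.93, -0.03] 2.22
```

Emit:
carry_out([
  [0.06,0.4,0,0.45],
  [0.12,0.8,0,0.9],
  [0.18,1.2,0,1.4],
  [0.24,1.6,0,1.8],
  [0.3,2.0,-0.03,2.3],
])

```text
clock: 16.25
tool_pos: [0.4581, 0.0472, 0.1114]
tcp_rot: [[0.993, -0.117, 0.013], [-0.117, -0.993, -0.007], [0.013, 0.005, -1.0]]
force: [-0.4, -0.3, -1.7]
grip_width: 0.15
```

```bash
python3 -c "
from h import *
plan(.5615,.006,-9.5,.112,1.3)"
```

```text
t 16.25 centre [0.56   0.0352] z 0.1114 yaw -6.73 left [ 0.15 -2.92] -2.77 tilt [ 0.0125 -0.007  -0.9999] F [-0.4 -0.3 -1.7] j6 89.3 w 0.15
[0.08, 0.37, -0.01] 0.43
[0.15, 0.73, -0.01] 0.85
[0.23, 1.1, -0.02] 1.28
[0.31, 1.47, -0.02] 1.7
[0.39, 1.83, -0.03] 2.13
```

Emit:
carry_out([
  [0.08,0.4,0,0.4],
  [0.15,0.75,0,0.8],
  [0.22,1.1,0,1.2],
  [0.3,1.4,0,1.6],
  [0.35,1.65,0,2.0],
])

```text
clock: 16.75
tool_pos: [0.4597, 0.0301, 0.1116]
tcp_rot: [[0.988, -0.152, 0.013], [-0.152, -0.988, -0.007], [0.014, 0.005, -1.0]]
force: [0.4, 0.3, -1.6]
grip_width: 0.143
```

```bash
python3 -c "
from h import *
plan(.5615,.006,-9.5,.112,1)"
```

```text
t 16.75 centre [0.5611 0.0145] z 0.1116 yaw -8.77 left [ 0.04 -0.85] -0.73 tilt [ 0.0127 -0.007  -0.9999] F [ 0.4  0.3 -1.6] j6 89.1 w 0.143
[0.03, 0.14, -0.01] 0.15
[0.07, 0.28, -0.01] 0.29
[0.1, 0.42, -0.02] 0.44
[0.14, 0.56, -0.03] 0.59
[0.17, 0.7, -0.04] 0.73
```

Emit:
carry_out([
  [0.07,0.25,0,0.25],
  [0.11,0.45,0,0.45],
  [0.14,0.6,0,0.6],
  [0.16,0.68,0,0.7],
  [0.17,0.7,0,0.75],
])

```text
clock: 17.25
tool_pos: [0.4603, 0.0229, 0.1116]
tcp_rot: [[0.986, -0.166, 0.013], [-0.166, -0.986, -0.007], [0.014, 0.005, -1.0]]
force: [-0.1, 0.4, -1.1]
grip_width: 0.145
```

```bash
python3 -c "
from h import *
plan(.5615,.006,-9.5,.112,1)
a=snapshot('scene');b=snapshot('side')
cv2.imwrite('pics/s9f.png',a[:,:,::-1]);cv2.imwrite('pics/d9f.png',b[:,:,::-1])
cv2.imwrite('pics/s9.png',cv2.resize(a[200:340,190:370,::-1],None,fx=4,fy=4));cv2.imwrite('pics/d9.png',cv2.resize(b[130:270,170:350,::-1],None,fx=4,fy=4))
plan(.5615,.006,-9.5,.112,1)
"
```

```text
t 17.25 centre [0.5615 0.0059] z 0.1116 yaw -9.53 left [0.   0.01] 0.03 tilt [ 0.0126 -0.007  -0.9999] F [-0.1  0.4 -1.1] j6 88.9 w 0.145
[0.0, -0.0, -0.01] -0.01
[0.0, -0.0, -0.02] -0.01
[0.0, -0.0, -0.02] -0.02
[0.0, -0.0, -0.03] -0.02
[0.0, -0.0, -0.04] -0.03
t 17.35 centre [0.5615 0.006 ] z 0.1116 yaw -9.52 left [ 0. -0.] 0.02 tilt [ 0.0126 -0.007  -0.9999] F [-0.3  0.7 -2.3] j6 88.9 w 0.14
[0.0, 0.0, -0.01] -0.0
[0.0, 0.0, -0.01] -0.01
[0.0, 0.0, -0.02] -0.01
[0.0, 0.01, -0.03] -0.01
[0.0, 0.01, -0.04] -0.02
```

View pics/s9.png

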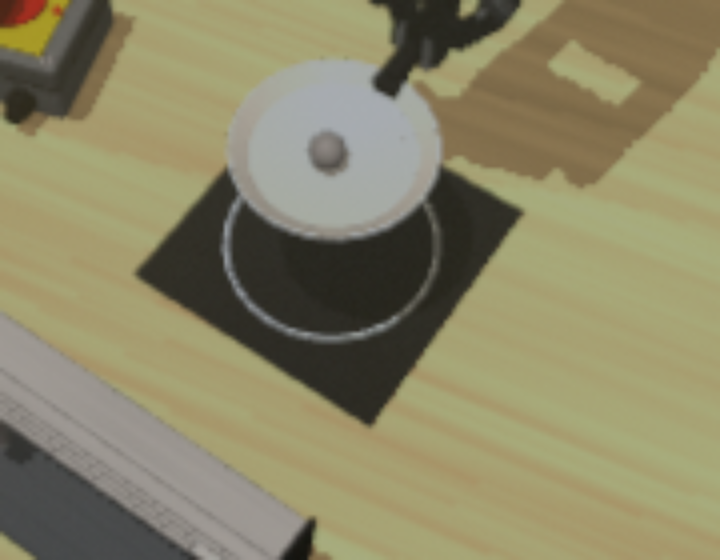

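View pics/d9.png

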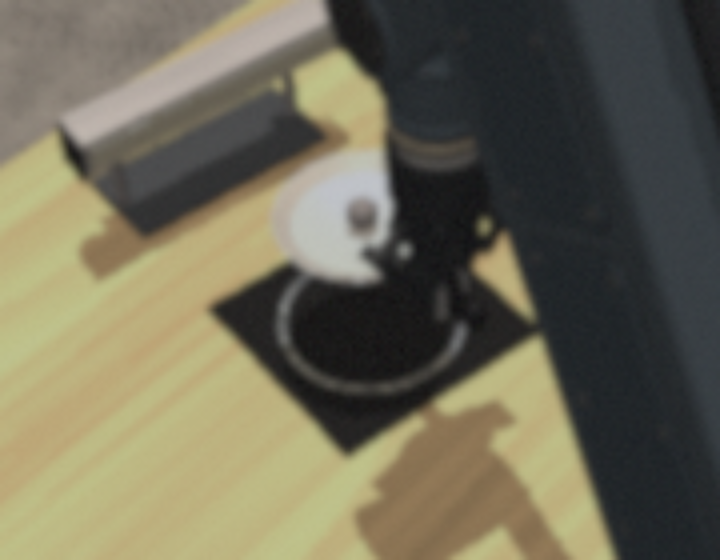

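```bash
python3 -c "
from dish import *
i=cv2.imread('pics/s9f.png');M=model('scene')
e=(.5615,.006)
hsv=cv2.cvtColor(i,cv2.COLOR_BGR2HSV)
p=proj(M,(*e,.13)).astype(int);print(p)
m=((hsv[...,1]<62)&(hsv[...,2]>100)).astype(np.uint8);roi=np.zeros_like(m);cv2.circle(roi,tuple(p.tolist()),31,1,-1)
n,l,st,ce=cv2.connectedComponentsWithStats(m&roi);k=1+np.argmax(st[1:,4]);h=cv2.convexHull(np.argwhere(l==k)[:,::-1].astype(np.int32))
P=np.array([onz(M,q,.1296)[:2] for q in h[:,0]]).astype(np.float32);print(st[k],cv2.fitEllipse(P))
ball(i,M,e,.124)
"
```

```text
[273 235]
[ 246  214   55   46 1912] ((0.5641137957572937, 0.00596634391695261), (0.1399301141500473, 0.1452755331993103), 68.56705474853516)
ball px [273.2 256.9] [  0  34  51  17 343] [0.6162 0.0318 0.124 ]
```

Emit:
carry_out([
  [0,0,0,0],
  [0,0,0,0],
  [0,0,0,0],
  [0,0,0,0],
  [0,0,0,0],
])

```text
clock: 17.85
tool_pos: [0.4603, 0.023, 0.1116]
tcp_rot: [[0.986, -0.165, 0.013], [-0.165, -0.986, -0.007], [0.014, 0.005, -1.0]]
force: [-0.4, 0.5, -2.4]
grip_width: 0.142
```

Emit:
carry_out([
  [0,0,0,0],
  [0,0,0,0],
  [0,0,0,0],
  [0,0,0,0],
  [0,0,0,0],
])

```text
clock: 18.35
tool_pos: [0.4603, 0.023, 0.1116]
tcp_rot: [[0.986, -0.165, 0.013], [-0.165, -0.986, -0.007], [0.014, 0.005, -1.0]]
force: [0.6, 0.2, -1.8]
grip_width: 0.143
```

Emit:
carry_out([
  [0,0,0,0],
  [0,0,0,0],
  [0,0,0,0],
  [0,0,0,0],
  [0,0,0,0],
])

```text
clock: 18.85
tool_pos: [0.4603, 0.023, 0.1116]
tcp_rot: [[0.986, -0.165, 0.013], [-0.165, -0.986, -0.007], [0.014, 0.005, -1.0]]
force: [0.5, -0.8, -1.0]
grip_width: 0.142
```

Emit:
carry_out([
  [0.01,0.36,0,-2],
  [0.04,0.89,0,-5],
  [0.13,1.61,0,-9],
  [0.26,2.31,0,-13],
  [0.45,3.0,0,-17],
])

```text
clock: 19.35
tool_pos: [0.4597, -0.0076, 0.1118]
tcp_rot: [[0.991, 0.133, 0.012], [0.133, -0.991, -0.007], [0.011, 0.009, -1.0]]
force: [-0.7, 0.2, -3.0]
grip_width: 0.145
```

```bash
python3 -c "
from h import *
plan(.5615,.006,80.5,.112,4)"
```

```text
t 19.35 centre [0.5613 0.0061] z 0.1118 yaw 7.66 left [ 0.02 -0.01] 72.84 tilt [ 0.0124 -0.007  -0.9999] F [-0.7  0.2 -3. ] j6 67.8 w 0.145
[0.02, 0.65, 0.0] -3.64
[0.08, 1.3, 0.01] -7.28
[0.19, 1.95, 0.02] -10.93
[0.33, 2.58, 0.02] -14.57
[0.52, 3.21, 0.03] -18.21
```

Emit:
carry_out([
  [0.02,0.65,0,-3.6],
  [0.08,1.3,0,-7.3],
  [0.19,1.95,0.02,-10.9],
  [0.33,2.58,0.02,-14.6],
  [0.52,3.21,0.03,-18.2],
])

```text
clock: 19.85
tool_pos: [0.4691, -0.039, 0.1119]
tcp_rot: [[0.899, 0.439, 0.012], [0.439, -0.899, -0.007], [0.008, 0.012, -1.0]]
force: [-0.0, 1.3, -1.2]
grip_width: 0.146
```

```bash
python3 -c "
from h import *
plan(.5615,.006,80.5,.112,3)"
```

```text
t 19.85 centre [0.5613 0.006 ] z 0.1119 yaw 26.02 left [ 0.02 -0.  ] 54.48 tilt [ 0.0125 -0.0071 -0.9999] F [-0.   1.3 -1.2] j6 45.9 w 0.146
[0.02, 0.65, 0.01] -3.63
[0.08, 1.3, 0.01] -7.26
[0.19, 1.94, 0.02] -10.9
[0.33, 2.58, 0.03] -14.53
[0.52, 3.2, 0.04] -18.16
```

Emit:
carry_out([
  [0.02,0.65,0,-3.6],
  [0.08,1.3,0.01,-7.3],
  [0.19,1.95,0.02,-10.9],
  [0.33,2.58,0.03,-14.6],
  [0.52,3.2,0.04,-18.2],
])

```text
clock: 20.35
tool_pos: [0.488, -0.0658, 0.1119]
tcp_rot: [[0.715, 0.699, 0.013], [0.699, -0.715, -0.007], [0.004, 0.014, -1.0]]
force: [-0.2, 0.5, -1.5]
grip_width: 0.142
```

```bash
python3 -c "
from h import *
plan(.5615,.006,80.5,.112,2)"
```

```text
t 20.35 centre [0.5613 0.006 ] z 0.1119 yaw 44.37 left [0.02 0.  ] 36.13 tilt [ 0.0125 -0.0074 -0.9999] F [-0.2  0.5 -1.5] j6 25.2 w 0.142
[0.02, 0.65, 0.01] -3.61
[0.08, 1.29, 0.02] -7.23
[0.19, 1.93, 0.02] -10.84
[0.33, 2.56, 0.03] -14.45
[0.51, 3.19, 0.04] -18.06
```

Emit:
carry_out([
  [0.02,0.65,0,-3.6],
  [0.08,1.3,0.02,-7.2],
  [0.19,1.93,0.02,-10.8],
  [0.33,2.56,0.03,-14.4],
  [0.51,3.19,0.04,-18.0],
])

```text
clock: 20.85
tool_pos: [0.5142, -0.0853, 0.1119]
tcp_rot: [[0.461, 0.887, 0.013], [0.887, -0.461, -0.008], [-0.001, 0.015, -1.0]]
force: [0.8, -0.5, -0.8]
grip_width: 0.146
```

```bash
python3 -c "
from h import *
plan(.5615,.006,80.5,.112,1.3)"
```

```text
t 20.85 centre [0.5615 0.0057] z 0.1119 yaw 62.53 left [-0.    0.03] 17.97 tilt [ 0.0127 -0.0078 -0.9999] F [ 0.8 -0.5 -0.8] j6 6.0 w 0.146
[0.02, 0.49, 0.01] -2.76
[0.06, 0.98, 0.01] -5.53
[0.12, 1.47, 0.02] -8.29
[0.21, 1.96, 0.02] -11.06
[0.32, 2.44, 0.03] -13.82
```

Emit:
carry_out([
  [0.02,0.63,0,-3.5],
  [0.09,1.25,0.01,-7],
  [0.17,1.78,0.02,-10],
  [0.26,2.22,0.02,-12.5],
  [0.34,2.55,0.03,-14.5],
])

```text
clock: 21.35
tool_pos: [0.5388, -0.0943, 0.1119]
tcp_rot: [[0.223, 0.975, 0.013], [0.975, -0.223, -0.008], [-0.005, 0.015, -1.0]]
force: [-0.4, 0.6, -1.9]
grip_width: 0.146
```

```bash
python3 -c "
from h import *
plan(.5615,.006,80.5,.112,1)"
```

```text
t 21.35 centre [0.5617 0.0057] z 0.1119 yaw 77.13 left [-0.02  0.03] 3.37 tilt [ 0.0133 -0.0083 -0.9999] F [-0.4  0.6 -1.9] j6 -8.5 w 0.146
[0.01, 0.12, 0.0] -0.67
[0.01, 0.23, -0.0] -1.35
[0.02, 0.35, -0.0] -2.02
[0.03, 0.46, -0.0] -2.7
[0.04, 0.58, -0.0] -3.37
```

Emit:
carry_out([
  [0.01,0.22,0,-1.3],
  [0.03,0.39,0,-2.3],
  [0.04,0.5,0,-3.0],
  [0.04,0.56,0,-3.3],
  [0.04,0.57,0,-3.4],
])

```text
clock: 21.85
tool_pos: [0.5444, -0.0952, 0.112]
tcp_rot: [[0.165, 0.986, 0.013], [0.986, -0.164, -0.008], [-0.006, 0.014, -1.0]]
force: [-0.1, 0.1, -1.1]
grip_width: 0.147
```

```bash
python3 -c "
from h import *
plan(.5615,.006,80.5,.112,1)
a=snapshot('scene');b=snapshot('side');c=snapshot('wrist')
cv2.imwrite('pics/s10f.png',a[:,:,::-1]);cv2.imwrite('pics/w10.png',c[:,:,::-1])
cv2.imwrite('pics/s10.png',cv2.resize(a[180:340,170:370,::-1],None,fx=3.7,fy=3.7));cv2.imwrite('pics/d10.png',cv2.resize(b[130:270,170:350,::-1],None,fx=4,fy=4))
plan(.5615,.006,80.5,.112,1)
"
```

```text
t 21.85 centre [0.5613 0.006 ] z 0.112 yaw 80.53 left [0.02 0.  ] -0.03 tilt [ 0.0133 -0.0083 -0.9999] F [-0.1  0.1 -1.1] j6 -11.8 w 0.147
[0.0, 0.0, 0.0] 0.01
[0.0, 0.0, 0.0] 0.01
[0.0, 0.01, 0.0] 0.02
[0.0, 0.01, 0.0] 0.03
[0.0, 0.01, 0.0] 0.03
t 22.0 centre [0.5613 0.006 ] z 0.112 yaw 80.52 left [ 0.02 -0.  ] -0.02 tilt [ 0.0132 -0.0083 -0.9999] F [-1.6  0.2 -3. ] j6 -11.8 w 0.145
[0.0, 0.0, 0.0] 0.0
[0.0, 0.01, 0.0] 0.01
[0.0, 0.01, 0.0] 0.01
[0.0, 0.01, 0.0] 0.02
[0.0, 0.02, 0.0] 0.02
```

View pics/s10.png

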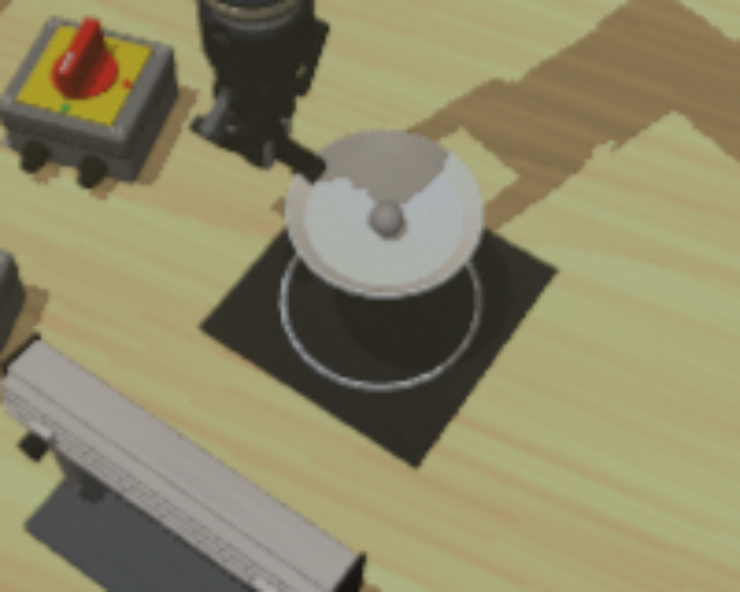

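View pics/d10.png

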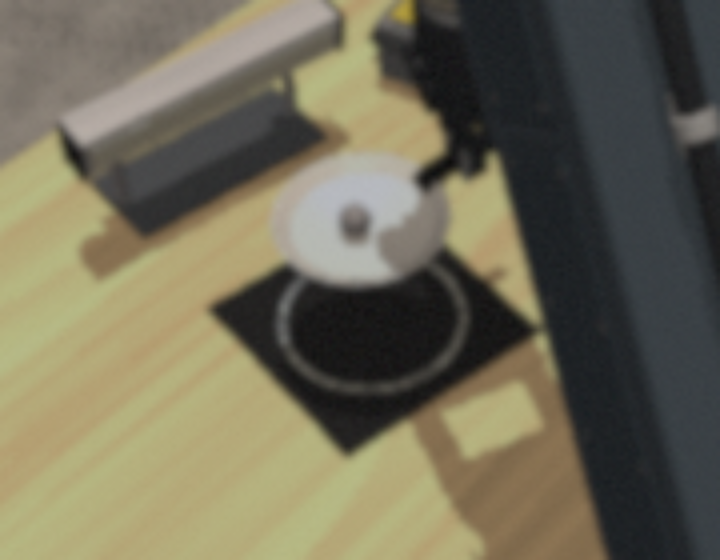

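View pics/w10.png

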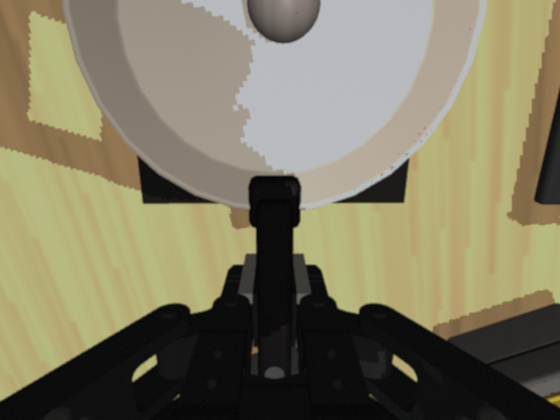

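Emit:
carry_out([
  [0,0,0,0],
  [0,0,0,0],
  [0,0,0,0],
  [0,0,0,0],
  [0,0,0,0],
])

```text
clock: 22.5
tool_pos: [0.5444, -0.0952, 0.112]
tcp_rot: [[0.165, 0.986, 0.013], [0.986, -0.165, -0.008], [-0.006, 0.014, -1.0]]
force: [-0.3, 0.1, -2.0]
grip_width: 0.142
```

Emit:
carry_out([
  [0,0,0,0],
  [0,0,0,0],
  [0,0,0,0],
  [0,0,0,0],
  [0,0,0,0],
])

```text
clock: 23.0
tool_pos: [0.5444, -0.0952, 0.112]
tcp_rot: [[0.165, 0.986, 0.013], [0.986, -0.165, -0.008], [-0.006, 0.014, -1.0]]
force: [-0.1, 0.6, -1.4]
grip_width: 0.145
```

Emit:
carry_out([
  [0,0,0,0],
  [0,0,0,0],
  [0,0,0,0],
  [0,0,0,0],
  [0,0,0,0],
])

```text
clock: 23.5
tool_pos: [0.5444, -0.0952, 0.112]
tcp_rot: [[0.165, 0.986, 0.013], [0.986, -0.165, -0.008], [-0.006, 0.014, -1.0]]
force: [0.1, -0.7, -1.4]
grip_width: 0.143
```

```bash
python3 -c "
from h import *
plan(.5615,.006,80.5,.112,1)
s=read_state();print(abs(s['joint_vel']).max())
print(hand_in())"
```

```text
t 23.5 centre [0.5613 0.006 ] z 0.112 yaw 80.52 left [ 0.02 -0.  ] -0.02 tilt [ 0.0133 -0.0083 -0.9999] F [ 0.1 -0.7 -1.4] j6 -11.8 w 0.143
[0.0, 0.0, 0.0] 0.0
[0.0, 0.01, 0.0] 0.01
[0.0, 0.01, 0.0] 0.01
[0.0, 0.01, 0.0] 0.02
[0.0, 0.02, 0.0] 0.02
0.00226435157086713
the job is handed in; nothing more can be done
None
```

The job is handed in at 23.5 s. The isolator is switched on, and the dish has been shown both ways over the ring and is still held there.

**What I did**
- I turned the handle of the isolator nearest the base (scene pixel 193,206) 90° clockwise. Pictures afterwards show its pointer at the green dot.
- I gripped the smaller dish, the one with the ball (scene pixel 374,293), by its handle and carried it slowly to the ring, with its foot about 10 cm up.
- I held it for about 1.6 s with the handle along the beam, at yaw −9.5°. Then I turned it 90° about its own centre to yaw 80.5° and held it there.

**Last checks**
- The dish centre, worked out from the arm's pose, is within 1 mm of the measured ring centre.
- The dish reads still: the largest joint speed is 0.002 rad/s, and the grip and load have not changed.
- In the last pictures the ball lies within a few millimetres of the middle, and the handle is square to the mat's edge.

**Failed, disagreed or not confirmed**
- The tool drifted about 0.9° off vertical after gripping the isolator handle, and the moves could not correct it. The dish may therefore be up to about 1° off level.
- The scene and side cameras put the ring about 5 mm apart. I used the wrist camera's value, which lies between them.
- The close-up height of the isolator bar came out at 0.1115 m against 0.104 m in the text, from a short baseline. I used the text's height for that grip.
- One automatic ball measurement, at the first showing pose, latched onto the wrong blob, so I judged the ball there by eye.
- The lamp's lit face is not visible to any camera, so I did not see the light itself.

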